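Set the hub's castle nut for its cotter and put the drifts away

TASK

Finish this wheel hub so that the cotter can go in: tighten the castle nut (clockwise seen from above) until its paint stripe meets the paint stripe on the hub, then go on a little further, only as far as the first slot that lines up with the cotter hole in the axle, whose direction the groove across the axle end shows. Stand every aluminium drift left on the bench on end (either end down) right down in the tube rack, one to a tube, and leave the oil can, grease jar and hammer where they are.

Things in the scene. Friction and masses are not known exactly. Their poses are not given: they have to be found in the camera images.
- hub: wheel hub in a stand bolted down. Origin on the bench under the nut's axis, z up. Foot plate 150 x 110 mm (x, y), 12 mm thick; flange 160 mm across, top 56 mm above the bench; boss 84 mm across, top at 70 mm; washer 68 mm across, top at 74 mm, the nut sits on it. A 5 mm white paint stripe runs outwards on boss and flange at +30 degrees (counter-clockwise from x, seen from above).
- nut (a joint): castle nut on the hub, rad; grows as it is tightened (clockwise from above). 0 = its paint stripe meets the hub's stripe; negative = still slack. Starts at -2.8 to -1.6, can turn from -3.1 to 2.4, needs about 0.3 N m all the way, stays where it is left, does not sink as it turns.
- nut_mid (a point): point on the nut's axis 94 mm above the bench, turning with the nut. Nut 55 mm across flats, 63.5 mm over corners; hexagon 74 to 104 mm above the bench, then a slotted crown 50 mm across up to 118 mm. Six 8 mm slots, one over the middle of each flat: x goes through a slot and square to a flat, as do directions every 60 degrees from it. White stripe on the corner at +30 degrees from x.
- spindle: end of the fixed stub axle in the nut, 36 mm across, top 124 mm above the bench. Origin on the bench on the nut's axis. Its x axis is the direction of the cotter hole (111 mm above the bench) and of the dark groove across its top; a slot lines up when parallel to it. From the stripes meeting, the first such slot comes after 0.25 to 0.8 rad more, and is then the slot on nut_mid's x.
- rack: rack of four upright square tubes in a row on a base plate (270 mm along y, 90 mm along x, 6 mm thick), bolted down. Origin on the bench under its centre, z up, row along y. Tube axes at y = -99, -33, 33 and 99 mm, x = 0; tubes 34 mm wide inside, 3 mm wall, open top 91 mm above the bench, floor 6 mm above it.
- drift1: loose drift: plain octagonal aluminium bar 160 mm long, 22 mm across flats, both ends slightly bevelled, about 0.17 kg, lying on the bench (may be absent). Origin at its middle, x along it.
- drift2: another drift, just like drift1 (may be absent)
- drift3: another drift, just like drift1 (may be absent)
- drift4: another drift, just like drift1 (may be absent)
- oil_can: bystander: upright steel oil bottle 64 mm across, 170 mm tall, black cap; origin at the centre of its foot
- grease_jar: bystander: white jar 80 mm across, 75 mm tall; origin at the centre of its foot
- hammer: bystander: hammer lying on the bench at the far left; its handle runs along its x axis
Not all that is in view belongs to the job. What is shaped like the drift4 but black or brown is not meant.

How it is judged (in metres and radians):
On the way, in this order (a step that is already met when the one before it is completed fails the run):
1. the nut is tightened until its stripe meets the hub's stripe (value of joint nut above -0.03 rad).
2. the nut is turned on to the first slot in line with the cotter hole (value of joint nut above 0.12 rad and angle between the x axis of nut_mid and the x axis of spindle, either way round below 0.09 rad), for 0.3 s.
At the end, for the whole second after the job is handed in: Nut at rest 0.12 to 0.95 rad past the stripe mark, a slot within 0.09 rad of the cotter hole's direction; every drift present stands at rest in a rack tube, within 0.3 rad of the tube's axis, foot on the tube floor (its middle 80 to 95 mm above the bench) (all of step 2 and value of joint nut below 0.95 rad and velocity of joint nut between -0.05 and 0.05 rad/s and angle between the x axis of each of drift1, drift2, drift3, drift4 and the z axis of rack, either way round below 0.3 rad and height (world z) of drift1 between 0.08 and 0.095 m and linear speed of each of drift1, drift2, drift3, drift4 below 0.05 m/s and x of drift1 in the frame of rack between -0.02 and 0.02 m and y of drift1 in the frame of rack between -0.12 and 0.12 m and height (world z) of drift2 between 0.08 and 0.095 m and x of drift2 in the frame of rack between -0.02 and 0.02 m and y of drift2 in the frame of rack between -0.12 and 0.12 m and height (world z) of drift3 between 0.08 and 0.095 m and x of drift3 in the frame of rack between -0.02 and 0.02 m and y of drift3 in the frame of rack between -0.12 and 0.12 m and height (world z) of drift4 between 0.08 and 0.095 m and x of drift4 in the frame of rack between -0.02 and 0.02 m and y of drift4 in the frame of rack between -0.12 and 0.12 m); the robot touches nothing.
It fails at once if the nut is driven past the first slot (more than 1.05 rad past the stripe) (value of joint nut above 1.05 rad).
It fails at once if a bystander (oil can, grease jar, hammer) is shifted more than 30 mm (distance of any of oil_can, grease_jar, hammer from where it was at the start of the episode above 0.03 m).
Of drift1, drift2, drift3, drift4 only 3 to 4 are there at a start; the rules pass over those that are not, and their reading is None.
At some moment in a run one of drift1, drift2, drift3, drift4 may be knocked a few centimetres aside while the robot is not near it.
Once in a run the grip may slacken for a moment while it holds something.
It also fails if it takes over 210 s, if anything falls off the work surface, if the arm or the gripper's body presses on something with over 40 N, if the wrist force passes 120 N, or if a joint passes its speed limit or range.

ROBOT

A 6-joint arm with a two-finger parallel gripper is mounted at the origin on the work surface. World frame = base frame: x ahead of the robot, y to its left, z up, the work surface at z = 0. Lengths are in m, angles in degrees, forces in N, time in s.
With the tool pointing down it reaches from about 0.3 to 0.75 m from the base axis. Payload 8.5 kg.
Tool frame: the origin (TCP) lies at the very end of the fingers, on their centre line; the grasp point (between the pads) lies 19 mm behind it; z points along the fingers, y is the line along which they close (so a half turn about z gives the same grasp; the last joint's range is limited). The gripper opens to 85 mm and grips with 20 to 120 N. Pads are 22 mm wide; open, the fingers measure 114 mm over their backs; the gripper's body (76 mm by 85 mm) begins 54 mm behind the grasp point. The pads swing forward as they close: fully open they stand 13 mm farther back than shut.
Start: joints at [-82.695, 21.807, 74.336, -0, 83.858, -12.336], TCP at [0.185, -0.518, 0.231] pointing down, gripper open.
Joint ranges: [-178.18, 178.18], [-50.72, 133.34], [12.68, 142.11], [-81.47, 261.47], [9.98, 163.14], [-165.26, 165.26]. Speed limits (degrees/s): [136.94, 136.94, 180, 180, 180, 180].

INTERFACE

Orientations are given as a 3x3 rotation matrix whose columns are the frame's x, y, z axes.
In Python, from rig import env gives the robot as it stands.
- The arm moves only by the tool move_arm, never from a script. Its argument "plan" is a list of rows, each a list of 7 numbers: the turn, a rotation vector about the tool's x, y, z in degrees, then the shift along the tool's x, y, z in cm, then the gripper command: -1 is shut, 1 is fully open, values between are in proportion. In form: [[ax, ay, az, tx, ty, tz, jaw], ...]. A call has 1 to 5 rows; each row is the pose to reach, as a shift and turn from the pose commanded when the call began, along the tool's axes at that moment; what a row does not reach only later rows make up. A row lasts 1/10 s, in which the tool goes at most 50 mm and 8.59 degrees, less where a joint would pass 70% of its speed; a pose out of reach is approached as far as the arm can. A call with a gripper value outside its range is refused whole. The fingers move at their own pace and stop on an object; "squeeze" is the grip in N (left out, the last holds). Time passes only in rows, so rows that repeat a pose let the fingers close. It gives the time, the measured TCP pose, the force, the opening and the grip force at its end, in the units of the state.
- env.observe(): the state, without advancing time (a new reading comes with each control period).
- env.get_image(name): name is "scene" or "side" or "wrist"; returns a dict with "color" (384x512x3 uint8, red, green, blue), "fov_y" (degrees; the focal length in pixels is half the picture's height over the tangent of half this angle, whatever the lens; pixels are square), "cx", "cy" (the principal point, pixels), "distortion" ([k1, k2, p1, p2, k3] as OpenCV has them; the pictures are not rectified), "R" (3x3) and "t" (3): a world point X has camera coordinates R X + t. Camera axes: x right, y down, z forward; pixel columns grow to the right and rows downward; lengths in m; the calibration is good to about 2 mm. A picture is of the moment at which its call begins. There is no depth.
- env.close_job(): hands the job in; it is judged then, once.
Trained networks look in a picture, given as the dict that the camera call returned (one of the last four; its "shot" number tells which), for a name from the list of things; names that differ only in an ending like _2 or _b are one class to them, and where a whole thing is asked for, a point or a joint stands for the part that bears it (a point fixed in the world has none). Each returns a list of dicts, best first, with "conf" (0 to 1); they miss things now and then, are a little off and sometimes report something else, mostly with a low value. They report only what shows in the picture. A call takes as long as a camera call. They do not tell look-alikes from the thing itself.
- env.outline_of(target, picture): "mask" (384x512 bool, what is visible of it) and "bbox" ([centre column, centre row, width, height] in pixels, round what is visible of it).
- env.tip_of(target, picture): "pixel" ([column, row] in pixels: a listed point, or the origin of a listed thing).
The state is a dict: "time_s": time; "q": joint angles; "qvel": joint speeds; "joint_efforts": joint torques, N m; "position": TCP position; "tool_rot": TCP orientation; "ft_force": force on the tool from outside, world axes, zero at the start; "wrist_torque": the same for the moment, N m; "grip_width": finger opening in m; "gripper_force": force on a finger pad.
Only numpy, scipy, OpenCV 4.12 (cv2) and the standard library are available. Lean on these libraries where they do the work, as an engineer would, in place of code of your own. Each camera call takes 0.05 s, during which the arm holds its last target. There are 200 camera calls.

## Working session

There is one attempt and no reset: what is moved stays moved. The work goes in short steps, Python scripts to look and compute and a tool call to move; the robot and the scene stay as the last step left them, time stands still between calls to the robot, and variables do not carry over. Pictures are saved under pics/ and viewed, at most 14 in all, crops included, and the job is handed in when it is done.

Besides the shell and the picture viewer there is one more tool, called as name(argument=value, ...) on one line, values as JSON. move_arm: Moves the arm, as the interface text tells. Its arguments: {"type":"object","properties":{"plan":{"type":"array"},"squeeze":{"type":"number"}},"required":["plan"]}

```bash
ls; mkdir -p pics; cat > h.py <<'E'
import numpy as np,cv2
from rig import env
def K(p):
    f=p["color"].shape[0]/2/np.tan(np.radians(p["fov_y"])/2)
    return np.array([[f,0,p["cx"]],[0,f,p["cy"]],[0,0,1.]])
def ray(p,px):
    u=cv2.undistortPoints(np.array([[px]],float),K(p),np.array(p["distortion"],float))[0,0]
    R=np.array(p["R"]);t=np.array(p["t"])
    d=R.T@np.array([u[0],u[1],1]);return -R.T@t,d
def atz(p,px,z):
    o,d=ray(p,px);return o+d*(z-o[2])/d[2]
def tri(obs):
    A=0;b=0
    for p,px in obs:
        o,d=ray(p,px);d=d/np.linalg.norm(d);M=np.eye(3)-np.outer(d,d);A=A+M;b=b+M@o
    x=np.linalg.solve(A,b);return x
def proj(p,X):
    R=np.array(p["R"]);return cv2.projectPoints(np.array(X,float).reshape(-1,3),cv2.Rodrigues(R)[0],np.array(p["t"],float),K(p),np.array(p["distortion"],float))[0][:,0]
def save(p,n,crop=None,s=1.5):
    im=p["color"][:,:,::-1]
    if crop: im=im[crop[1]:crop[3],crop[0]:crop[2]]
    cv2.imwrite("pics/"+n,cv2.resize(im,None,fx=s,fy=s,interpolation=cv2.INTER_CUBIC))
E
python3 - <<'E'
from h import *
np.set_printoptions(precision=3,suppress=True)
P={n:env.get_image(n) for n in("scene","side")}
for n in P:
    p=P[n];save(p,n+"0.png");print(n,p["fov_y"],-np.array(p["R"]).T@np.array(p["t"]),p["shot"])
    for t in["hub","nut_mid","spindle","rack","drift1","oil_can","grease_jar","hammer"]:
        for o in env.tip_of(t,p):print(t,np.round(o["pixel"]),round(o["conf"],2),atz(p,o["pixel"],{"nut_mid":.094,"drift1":.011}.get(t,0)))
    for o in env.outline_of("drift1",p):print("out",np.round(o["bbox"]),round(o["conf"],2))
E
```

```text
pics
scene 47.514791123986186 [ 1.21  -0.367  1.189] 1
hub [341. 155.] 0.71 [0.549 0.325 0.   ]
nut_mid [342. 138.] 0.7 [0.549 0.313 0.094]
nut_mid [356. 202.] 0.28 [0.768 0.207 0.094]
rack [161. 227.] 0.97 [ 0.508 -0.318  0.   ]
drift1 [298. 271.] 0.96 [ 0.839 -0.032  0.011]
drift1 [145. 173.] 0.85 [ 0.301 -0.288  0.011]
drift1 [268. 167.] 0.74 [0.478 0.079 0.011]
drift1 [290. 203.] 0.64 [0.635 0.069 0.011]
drift1 [227. 182.] 0.61 [ 0.464 -0.068  0.011]
drift1 [275. 120.] 0.61 [0.309 0.205 0.011]
oil_can [175. 282.] 0.97 [ 0.692 -0.352  0.   ]
grease_jar [234. 278.] 0.65 [ 0.765 -0.199  0.   ]
hammer [358. 199.] 0.84 [0.723 0.27  0.   ]
out [300. 271.  47.  38.] 0.97
out [226. 184.  33.  34.] 0.84
out [277. 120.  23.  30.] 0.78
out [294. 204.  41.  33.] 0.69
out [267. 165.  24.  41.] 0.62
out [345. 140.  26.  12.] 0.19
side 53.531556558970486 [0.095 0.725 0.579] 2
hub [171. 292.] 0.96 [0.555 0.33  0.   ]
hub [294. 207.] 0.68 [ 0.477 -0.087  0.   ]
hub [268. 234.] 0.43 [0.479 0.055 0.   ]
nut_mid [168. 256.] 0.78 [0.553 0.324 0.094]
nut_mid [172. 292.] 0.25 [0.479 0.395 0.094]
rack [316. 172.] 0.58 [ 0.509 -0.314  0.   ]
drift1 [295. 208.] 0.96 [ 0.465 -0.068  0.011]
drift1 [305. 295.] 0.95 [0.308 0.208 0.011]
drift1 [207. 217.] 0.81 [0.648 0.085 0.011]
drift1 [268. 237.] 0.75 [0.467 0.08  0.011]
drift1 [177. 182.] 0.59 [ 0.848 -0.021  0.011]
oil_can [272. 157.] 0.91 [ 0.692 -0.343  0.   ]
grease_jar [230. 168.] 0.88 [ 0.772 -0.198  0.   ]
grease_jar [267. 235.] 0.4 [0.479 0.063 0.   ]
hammer [135. 247.] 0.67 [0.735 0.262 0.   ]
out [182. 180.  47.  14.] 0.84
out [296. 206.  59.  14.] 0.62
out [307. 294.  73.  42.] 0.62
out [211. 215.  61.  11.] 0.56
out [271. 234.  55.  33.] 0.56
```

View pics/scene0.png

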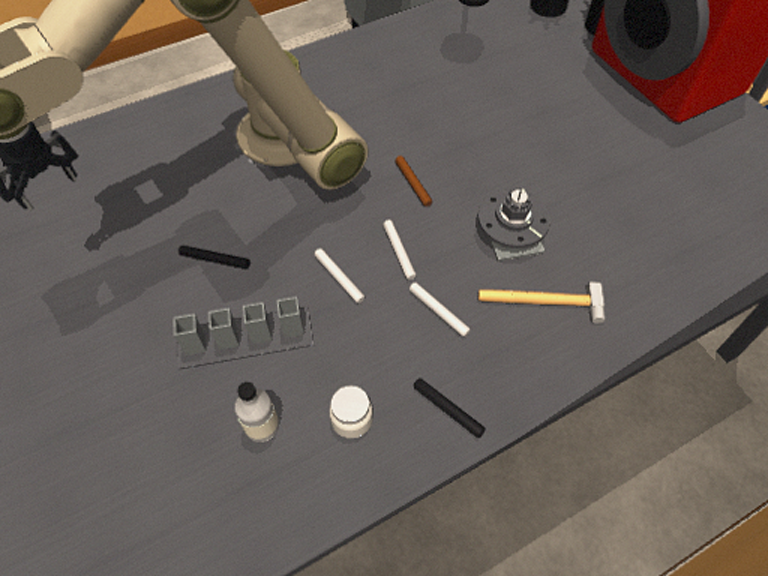

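View pics/side0.png

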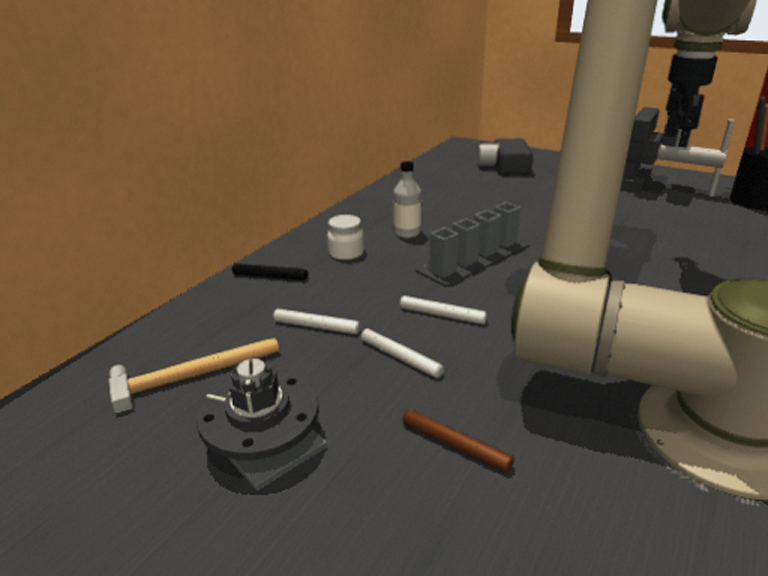

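The scene picture shows three white or aluminium drifts at about (339,275), (400,249) and (438,308) in the 1.5x view. The two black bars and the brown one are look-alikes. The hub is at (515,215) and the rack at (243,330).

```bash
cat >> h.py <<'E'
from scipy.spatial.transform import Rotation as Ro
np.set_printoptions(precision=3,suppress=True)
def drifts(p,z=.011,mn=.5):
    """drift candidates: mid, yaw(deg, mod 180), brightness"""
    out=[]
    for o in env.outline_of("drift1",p):
        if o["conf"]<mn: continue
        m=np.asarray(o["mask"]);
        if m.sum()<40: continue
        br=p["color"][m].mean(0)
        (c,s,a)=cv2.minAreaRect(np.argwhere(m)[:,::-1].astype(np.float32))
        b=cv2.boxPoints((c,s,a));e=[(b[i]+b[(i+1)%4])/2 for i in range(4)]
        A,B=(e[0],e[2]) if np.linalg.norm(e[0]-e[2])>np.linalg.norm(e[1]-e[3]) else (e[1],e[3])
        X,Y=atz(p,A,z),atz(p,B,z);d=Y-X
        out.append(dict(mid=(X+Y)/2,yaw=np.degrees(np.arctan2(d[1],d[0]))%180,L=np.linalg.norm(d),col=br.astype(int),conf=o["conf"],ends=(A,B)))
    return out
def show(p,**k):
    for d in drifts(p,**k):print(d["mid"],"yaw %.1f L %.3f"%(d["yaw"],d["L"]),d["col"],round(d["conf"],2))
def go(x,y,z,yaw=None,frm=None):
    """yaw: world direction (deg) of tool x, tool z down. prints calls"""
    s=env.observe();R=np.array(s["tool_rot"]);p=np.array(s["position"])
    if frm is not None:p=np.array(frm[:3],float);c,d=np.cos(np.radians(frm[3])),np.sin(np.radians(frm[3]));R=np.array([[c,d,0],[d,-c,0],[0,0,-1]])
    t=np.array([x,y,z])
    if yaw is None: yaw=np.degrees(np.arctan2(R[1,0],R[0,0]))
    c,d=np.cos(np.radians(yaw)),np.sin(np.radians(yaw))
    T=np.array([[c,d,0],[d,-c,0],[0,0,-1]]);
    rv=np.degrees(Ro.from_matrix(R.T@T).as_rotvec());sh=R.T@(t-p)*100;n=int(max(np.ceil(np.linalg.norm(rv)/42),np.ceil(np.linalg.norm(sh)/24),1))
    print("turn",rv,"shift first-frame",sh,"|shift final-frame",T.T@(t-p)*100,"calls",n)
def st():
    s=env.observe();R=np.array(s["tool_rot"])
    print("t",s["time_s"],"pos",np.array(s["position"]),"yaw %.2f"%np.degrees(np.arctan2(R[1,0],R[0,0])),"z",R[:,2],"q",np.round(s["q"],1),"w %.4f g %.1f"%(s["grip_width"],s["gripper_force"]),"F",np.array(s["ft_force"]))
E
python3 - <<'E'
from h import *
st()
for n in("scene","side"):
    p=env.get_image(n);print(n);show(p)
p=env.get_image("wrist");save(p,"w0.png",s=1)
print(p["fov_y"],"cam",-np.array(p["R"]).T@p["t"],"\n",np.array(p["R"]),env.observe()["tool_rot"])
go(.40,-.317,.30,0)
E
```

```text
t 1.0 pos [ 0.185 -0.518  0.231] yaw 19.64 z [-0. -0. -1.] q [-82.7  21.8  74.3  -0.   83.9 -12.3] w 0.0856 g 0.0 F [ 0.308 -0.755 -0.147]
scene
[0.647 0.069 0.011] yaw 14.8 L 0.164 [203 197 185] 0.92
[ 0.841 -0.031  0.011] yaw 20.2 L 0.162 [38 36 36] 0.92
[0.47  0.073 0.011] yaw 170.7 L 0.170 [210 202 189] 0.86
[0.312 0.203 0.011] yaw 176.3 L 0.167 [115  65  31] 0.75
[ 0.467 -0.076  0.011] yaw 9.3 L 0.165 [211 203 191] 0.58
[ 0.29  -0.292  0.011] yaw 45.9 L 0.165 [27 26 27] 0.56
side
[0.313 0.203 0.011] yaw 176.4 L 0.166 [93 53 29] 0.95
[ 0.473 -0.079  0.011] yaw 6.5 L 0.163 [172 169 155] 0.83
[ 0.846 -0.032  0.011] yaw 19.7 L 0.166 [19 19 18] 0.79
[0.475 0.07  0.011] yaw 170.1 L 0.170 [176 172 158] 0.68
[0.654 0.066 0.011] yaw 15.6 L 0.160 [179 176 162] 0.62
62.521893487239666 cam [ 0.248 -0.495  0.374] 
 [[ 0.337 -0.941  0.001]
 [-0.907 -0.325  0.268]
 [-0.252 -0.091 -0.963]] [[ 0.942  0.336 -0.   ]
 [ 0.336 -0.942  0.   ]
 [ 0.    -0.    -1.   ]]
turn [-0.003 -0.    19.639] shift first-frame [ 27.018 -11.698  -6.868] |shift final-frame [ 21.515 -20.098  -6.869] calls 2
```

move_arm(plan=[[0, 0, 0, 17.8, -10.5, -6, 1], [0, 0, 0, 17.8, -10.5, -6, 1], [0, 0, 0, 17.8, -10.5, -6, 1], [0, 0, 0, 17.8, -10.5, -6, 1], [0, 0, 0, 17.8, -10.5, -6, 1]])

```text
time_s: 1.75
position: [0.3193, -0.3565, 0.2932]
tool_rot: [[0.941, 0.339, 0.002], [0.339, -0.941, -0.002], [0.001, 0.003, -1.0]]
ft_force: [0.7, 0.2, -0.4]
grip_width: 0.0851
gripper_force: 0.0
```

move_arm(plan=[[0, 0, -40, 17.8, -10.5, -6, 1], [0, 0, -40, 17.8, -10.5, -6, 1], [0, 0, -40, 17.8, -10.5, -6, 1], [0, 0, -40, 17.8, -10.5, -6, 1], [0, 0, -40, 17.8, -10.5, -6, 1]])

```text
time_s: 2.25
position: [0.4515, -0.1979, 0.3526]
tool_rot: [[0.498, 0.867, 0.002], [0.867, -0.498, -0.001], [0.0, 0.002, -1.0]]
ft_force: [-0.3, -0.7, -0.4]
grip_width: 0.0848
gripper_force: 0.0
```

move_arm(plan=[[0, 0, -40, 0, 0, 0, 1], [0, 0, -40, 0, 0, 0, 1], [0, 0, -40, 0, 0, 0, 1], [0, 0, -40, 0, 0, 0, 1], [0, 0, -40, 0, 0, 0, 1]])

```text
time_s: 2.75
position: [0.4495, -0.2009, 0.3511]
tool_rot: [[-0.173, 0.985, -0.0], [0.985, 0.173, 0.0], [0.0, -0.0, -1.0]]
ft_force: [0.5, 0.1, 1.2]
grip_width: 0.0853
gripper_force: 0.0
```

move_arm(plan=[[0, 0, -40, 0, 0, 0, 1], [0, 0, -40, 0, 0, 0, 1], [0, 0, -40, 0, 0, 0, 1], [0, 0, -40, 0, 0, 0, 1], [0, 0, -40, 0, 0, 0, 1]])

```text
time_s: 3.25
position: [0.4495, -0.201, 0.3511]
tool_rot: [[-0.765, 0.644, -0.0], [0.644, 0.765, 0.0], [0.0, -0.0, -1.0]]
ft_force: [0.9, 0.2, -1.0]
grip_width: 0.0854
gripper_force: 0.0
```

move_arm(plan=[[0, 0, -40, 0, 0, 0, 1], [0, 0, -40, 0, 0, 0, 1], [0, 0, -40, 0, 0, 0, 1], [0, 0, -40, 0, 0, 0, 1], [0, 0, -40, 0, 0, 0, 1]])

```text
time_s: 3.75
position: [0.4495, -0.201, 0.3511]
tool_rot: [[-1.0, 0.001, -0.0], [0.001, 1.0, 0.0], [0.0, 0.0, -1.0]]
ft_force: [-0.0, 0.6, 0.4]
grip_width: 0.0852
gripper_force: 0.0
```

```bash
python3 - <<'E'
from h import *
st()
p=env.get_image("wrist");save(p,"w1.png")
print("cam",-np.array(p["R"]).T@p["t"])
show(p,mn=.3)
for t in["rack","oil_can","grease_jar"]:
    for o in env.tip_of(t,p):print(t,np.round(o["pixel"]),round(o["conf"],2),atz(p,o["pixel"],0))
# wrist orientation solve
def RR(q1,th,q4,q5,q6):return Ro.from_euler("ZYZYZ",[q1,th,q4,q5,q6+90],degrees=True) if 0 else Ro.from_euler("z",q1,degrees=True)*Ro.from_euler("y",th,degrees=True)*Ro.from_euler("z",q4,degrees=True)*Ro.from_euler("y",q5,degrees=True)*Ro.from_euler("z",q6+90,degrees=True)
s=env.observe();q=s["q"];print(np.abs(RR(q[0],q[1]+q[2],q[3],q[4],q[5]).as_matrix()-np.array(s["tool_rot"])).max())
for up in(1,-1):
  T=Ro.from_matrix(np.array([[0,0,1],[0,-up,0],[up,0,0]]))
  for q1 in(-45,-60):
    for th in(90,110,130,150):
      e=((Ro.from_euler("z",q1,degrees=True)*Ro.from_euler("y",th,degrees=True)).inv()*T).as_euler("ZYZ",degrees=True)
      print(up,q1,th,np.round([e[0],e[1],(e[2]-90+180)%360-180]))
E
```

```text
t 3.75 pos [ 0.449 -0.201  0.351] yaw 179.93 z [-0.  0. -1.] q [ -37.9   12.4   68.4   -0.    99.1 -127.8] w 0.0852 g 0.0 F [-0.023  0.646  0.424]
cam [ 0.381 -0.201  0.494]
[ 0.788 -0.048  0.011] yaw 19.6 L 0.057 [37 35 36] 0.73
[ 0.469 -0.073  0.011] yaw 9.3 L 0.161 [246 243 239] 0.61
[0.471 0.075 0.011] yaw 170.1 L 0.162 [228 223 219] 0.58
[0.625 0.065 0.011] yaw 14.9 L 0.124 [226 222 217] 0.56
rack [188. 186.] 0.97 [ 0.505 -0.307  0.   ]
rack [429. 165.] 0.3 [0.47 0.08 0.  ]
oil_can [168. 293.] 0.92 [ 0.701 -0.353  0.   ]
grease_jar [256. 325.] 0.6 [ 0.768 -0.195  0.   ]
3.608224830031759e-16
1 -45 90 [90. 45.  0.]
1 -45 110 [109.  48. -27.]
1 -45 130 [123.  57. -50.]
1 -45 150 [131.  69. -68.]
1 -60 90 [90. 60.  0.]
1 -60 110 [101.  62. -23.]
1 -60 130 [110.  67. -44.]
1 -60 150 [117.  76. -63.]
-1 -45 90 [  90.   45. -180.]
-1 -45 110 [109.  48. 153.]
-1 -45 130 [123.  57. 130.]
-1 -45 150 [131.  69. 112.]
-1 -60 90 [  90.   60. -180.]
-1 -60 110 [101.  62. 157.]
-1 -60 130 [110.  67. 136.]
-1 -60 150 [117.  76. 117.]
```

View pics/w1.png

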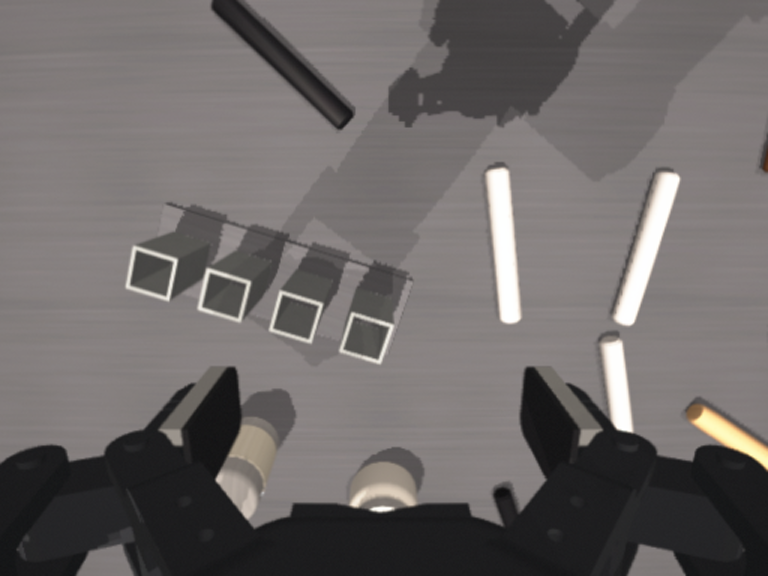

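The wrist picture shows the four tube mouths at about (152,273), (225,294), (297,316) and (367,337) in the 1.5x view, and the three white drifts to the right of them. Next I'll measure the tube mouths and head for the nearest drift.

```bash
cat >> h.py <<'E'
def tubes(p,guess,z=.091):
    g=cv2.cvtColor(p["color"],cv2.COLOR_RGB2GRAY);out=[]
    for u,v in guess:
        # dark-inside rim: brightest ring around guess
        r=26;x0,y0=int(u)-r,int(v)-r;w=g[y0:y0+2*r,x0:x0+2*r]
        m=((w>150)*255).astype(np.uint8)
        cs,_=cv2.findContours(m,cv2.RETR_EXTERNAL,cv2.CHAIN_APPROX_NONE)
        c=max(cs,key=cv2.contourArea);(cx,cy),s,a=cv2.minAreaRect(c)
        out.append((np.array([cx+x0,cy+y0]),s));
    return out
E
python3 - <<'E'
from h import *
p=env.get_image("wrist")
T=tubes(p,[(101,182),(150,196),(198,211),(245,225)])
X=np.array([atz(p,c,.091) for c,s in T])
for (c,s),x in zip(T,X):print(c,s,x)
d=X[-1]-X[0];print("row len",np.linalg.norm(d),"rack yaw",np.degrees(np.arctan2(d[1],d[0]))-90,"centre",X.mean(0))
# height check from scene+side tips
go(.5135,-.068,.10,188.5)
E
```

```text
[100.038 182.368] (33.51597595214844, 29.532522201538086) [ 0.475 -0.404  0.091]
[148.67  196.906] (32.005008697509766, 29.395156860351562) [ 0.495 -0.341  0.091]
[196.635 211.04 ] (30.81256103515625, 28.950265884399414) [ 0.516 -0.278  0.091]
[245.361 223.958] (32.360530853271484, 31.819805145263672) [ 0.535 -0.212  0.091]
row len 0.20050833955337966 rack yaw -17.312140188154842 centre [ 0.505 -0.308  0.091]
turn [ 0.005 -0.01  -8.985] shift first-frame [-6.289 13.32  25.123] |shift final-frame [-8.288 12.177 25.123] calls 2
```

move_arm(plan=[[0, 0, -8.5, -6.4, 13.3, 15, 1], [0, 0, -8.5, -6.4, 13.3, 15, 1], [0, 0, -8.5, -6.4, 13.3, 15, 1], [0, 0, -8.5, -6.4, 13.3, 15, 1], [0, 0, -8.5, -6.4, 13.3, 15, 1]])

```text
time_s: 4.55
position: [0.5137, -0.0649, 0.1977]
tool_rot: [[-0.99, -0.143, -0.006], [-0.143, 0.99, 0.003], [0.006, 0.004, -1.0]]
ft_force: [-0.9, -0.7, 0.8]
grip_width: 0.0854
gripper_force: 0.0
```

move_arm(plan=[[0, 0, 0, 0, 0, 4, 1], [0, 0, 0, 0, 0, 10, 1], [0, 0, 0, 0, 0, 10, 0.5], [0, 0, 0, 0, 0, 10, 0.2]])

```text
time_s: 4.95
position: [0.5143, -0.0684, 0.1013]
tool_rot: [[-0.99, -0.141, -0.002], [-0.141, 0.99, 0.001], [0.002, 0.001, -1.0]]
ft_force: [-0.5, -0.1, 0.5]
grip_width: 0.059
gripper_force: 0.0
```

```bash
python3 - <<'E'
from h import *
st()
p=env.get_image("wrist");save(p,"w2.png",s=1)
show(p,mn=.3)
E
```

```text
t 4.95 pos [ 0.514 -0.068  0.101] yaw -171.92 z [-0.002  0.001 -1.   ] q [ -20.7   26.6   90.5   -0.    63.  -118.7] w 0.0590 g 0.0 F [-0.472 -0.134  0.498]
[0.471 0.075 0.011] yaw 170.3 L 0.167 [219 213 207] 0.79
[ 0.468 -0.073  0.011] yaw 9.5 L 0.166 [214 206 198] 0.65
[0.62  0.067 0.011] yaw 14.3 L 0.114 [227 222 216] 0.6
```

View pics/w2.png

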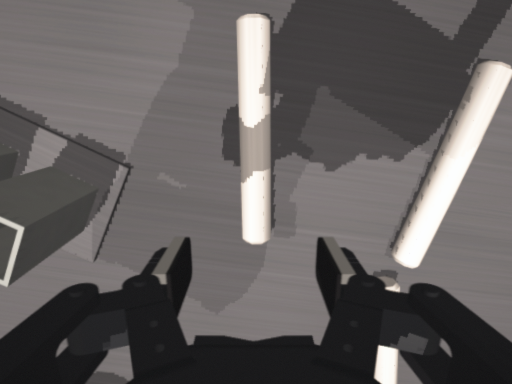

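move_arm(plan=[[0, 0, -1, 0.1, 0.1, 4.5, 0.2], [0, 0, -1, 0.1, 0.1, 8, 0.2], [0, 0, -1, 0.1, 0.1, 9.7, 0.2], [0, 0, -1, 0.1, 0.1, 9.7, 0.2], [0, 0, -1, 0.1, 0.1, 9.7, -1]], squeeze=80)

```text
time_s: 5.55
position: [0.5146, -0.0677, 0.0063]
tool_rot: [[-0.987, -0.159, 0.003], [-0.159, 0.987, -0.001], [-0.003, -0.002, -1.0]]
ft_force: [-0.4, 0.2, 0.0]
grip_width: 0.0378
gripper_force: 0.0
```

move_arm(plan=[[0, 0, 0, 0, 0, 0, -1], [0, 0, 0, 0, 0, 0, -1], [0, 0, 0, 0, 0, 0, -1], [0, 0, 0, 0, 0, 0, -1], [0, 0, 0, 0, 0, 0, -1]], squeeze=80)

```text
time_s: 6.05
position: [0.5145, -0.0675, 0.0066]
tool_rot: [[-0.987, -0.159, 0.004], [-0.159, 0.987, -0.001], [-0.004, -0.002, -1.0]]
ft_force: [-0.7, 0.8, 9.2]
grip_width: 0.0195
gripper_force: 78.7
```

move_arm(plan=[[0, 0, 0, 0, 0, -2, -1], [0, 0, 0, 0, 0, -6, -1], [0, 0, 0, 0, 0, -10, -1], [0, 0, 0, 0, 0, -14, -1], [0, 0, 0, 0, 0, -18, -1]])

```text
time_s: 6.55
position: [0.513, -0.067, 0.1875]
tool_rot: [[-0.987, -0.159, 0.002], [-0.159, 0.987, -0.001], [-0.002, -0.001, -1.0]]
ft_force: [0.6, -0.7, -1.9]
grip_width: 0.0194
gripper_force: 78.9
```

```bash
python3 - <<'E'
from h import *
st()
E
```

```text
t 6.55 pos [ 0.513 -0.067  0.187] yaw -170.86 z [ 0.002 -0.001 -1.   ] q [ -20.6   20.7   83.9    0.    75.3 -119.7] w 0.0194 g 78.9 F [ 0.644 -0.671 -1.859]
```

move_arm(plan=[[0, 0, -3, 0.7, -3, -2.3, -1], [0, 0, -6, 1.4, -6, -4.6, -1], [0, 0, -9, 2.1, -9, -6.9, -1], [0, 0, -12, 2.8, -12, -9.2, -1], [0, 0, -15, 3.7, -15, -11.3, -1]])

```text
time_s: 7.05
position: [0.5001, -0.222, 0.2999]
tool_rot: [[-0.912, -0.411, 0.002], [-0.411, 0.912, -0.001], [-0.001, -0.002, -1.0]]
ft_force: [0.3, -0.3, -0.8]
grip_width: 0.0195
gripper_force: 79.0
```

move_arm(plan=[[0, -8, 0, 0, 0, 0, -1], [0, -16, 0, 0, 0, 0, -1], [0, -24, 0, 0, 0, 0, -1], [0, -32, 0, 0, 0, 0, -1], [0, -40, 0, 0, 0, 0, -1]])

```text
time_s: 7.55
position: [0.5298, -0.203, 0.3279]
tool_rot: [[-0.748, -0.364, 0.556], [-0.275, 0.931, 0.24], [-0.605, 0.027, -0.796]]
ft_force: [0.9, 0.3, -2.5]
grip_width: 0.0195
gripper_force: 79.0
```

move_arm(plan=[[0, -8, 0, 0, 0, 0, -1], [0, -16, 0, 0, 0, 0, -1], [0, -24, 0, 0, 0, 0, -1], [0, -32, 0, 0, 0, 0, -1], [0, -40, 0, 0, 0, 0, -1]])

```text
time_s: 8.05
position: [0.5792, -0.1839, 0.4221]
tool_rot: [[-0.48, -0.291, 0.827], [-0.025, 0.947, 0.319], [-0.877, 0.133, -0.462]]
ft_force: [-0.3, 1.1, -1.4]
grip_width: 0.0195
gripper_force: 79.1
```

```bash
python3 - <<'E'
from h import *
st();print(np.array(env.observe()["tool_rot"]))
E
```

```text
t 8.05 pos [ 0.579 -0.184  0.422] yaw -177.08 z [ 0.827  0.319 -0.462] q [ -51.1    9.8   82.7   61.9   73.  -165.2] w 0.0195 g 79.1 F [-0.35   1.125 -1.412]
[[-0.48  -0.291  0.827]
 [-0.025  0.947  0.319]
 [-0.877  0.133 -0.462]]
```

The tilt pushed joint 6 to its limit because the tool's x axis has to start along the end that will be on top. I'll put this drift back down and regrip it with the wrist half a turn round.

```bash
python3 - <<'E'
from h import *
go(.515,-.067,.20,189.1)
E
```

```text
turn [11.175 61.461  3.021] shift first-frame [22.265  9.993  8.688] |shift final-frame [ 4.487 12.561 22.207] calls 2
```

move_arm(plan=[[1.1, 6.1, 0.3, 4, 2, 1.5, -1], [2.2, 12.2, 0.6, 8, 4, 3, -1], [3.3, 18.4, 0.9, 12, 5.5, 4.5, -1], [4.4, 24.5, 1.2, 16, 7.5, 6, -1], [5.6, 30.7, 1.5, 20, 9, 8, -1]])

```text
time_s: 8.55
position: [0.5218, -0.0779, 0.2206]
tool_rot: [[-0.85, -0.207, 0.484], [-0.137, 0.975, 0.175], [-0.508, 0.083, -0.858]]
ft_force: [0.2, -0.6, -1.6]
grip_width: 0.0192
gripper_force: 79.0
```

move_arm(plan=[[1.1, 6.1, 0.3, 0, 0, 0, -1], [2.2, 12.2, 0.6, 0, 0, 0, -1], [3.3, 18.4, 0.9, 0, 0, 0, -1], [4.4, 24.5, 1.2, 0, 0, 0, -1], [5.6, 30.7, 1.5, 0, 0, 0, -1]])

```text
time_s: 9.05
position: [0.5227, -0.0787, 0.2219]
tool_rot: [[-0.988, -0.157, -0.004], [-0.157, 0.988, -0.003], [0.004, -0.003, -1.0]]
ft_force: [0.4, 0.3, -2.3]
grip_width: 0.0193
gripper_force: 79.0
```

```bash
python3 - <<'E'
from h import *
st();go(.515,-.067,.10,189.1)
E
```

```text
t 9.05 pos [ 0.523 -0.079  0.222] yaw -170.96 z [-0.004 -0.003 -1.   ] q [ -21.3   20.2   78.6   -0.3   81.4 -120.3] w 0.0193 g 79.0 F [ 0.443  0.334 -2.305]
turn [-0.154 -0.242 -0.061] shift first-frame [ 0.525  1.309 12.19 ] |shift final-frame [ 0.575  1.277 12.191] calls 1
```

move_arm(plan=[[0, 0, 0, 0.5, 1.3, 5, -1], [0, 0, 0, 0.5, 1.3, 10, -1], [0, 0, 0, 0.5, 1.3, 15, -1], [0, 0, 0, 0.5, 1.3, 19, -1], [0, 0, 0, 0.5, 1.3, 21.4, -1]])

```text
time_s: 9.55
position: [0.5145, -0.0664, 0.0046]
tool_rot: [[-0.987, -0.158, -0.004], [-0.158, 0.987, 0.001], [0.004, 0.001, -1.0]]
ft_force: [-11.0, 8.5, 72.5]
grip_width: 0.0208
gripper_force: 58.8
```

move_arm(plan=[[0, 0, 0, 0, 0, 0, -1], [0, 0, 0, 0, 0, 0, 0.2], [0, 0, 0, 0, 0, 0, 0.2], [0, 0, 0, 0, 0, 0, 0.2], [0, 0, 0, 0, 0, 0, 0.2]])

```text
time_s: 10.05
position: [0.5156, -0.0668, 0.0068]
tool_rot: [[-0.987, -0.158, -0.001], [-0.158, 0.987, -0.001], [0.001, -0.0, -1.0]]
ft_force: [-0.1, 0.2, -0.1]
grip_width: 0.0512
gripper_force: 0.0
```

move_arm(plan=[[0, 0, 0, 0, 0, -4, 0.2], [0, 0, 8, 0, 0, -8, 0.2], [0, 0, 16, 0, 0, -8, 0.2], [0, 0, 24, 0, 0, -8, 0.2], [0, 0, 32, 0, 0, -8, 0.2]])

```text
time_s: 10.55
position: [0.5155, -0.0667, 0.0867]
tool_rot: [[-0.919, 0.395, -0.001], [0.395, 0.919, -0.001], [0.001, -0.001, -1.0]]
ft_force: [0.6, 0.2, -1.0]
grip_width: 0.0515
gripper_force: 0.0
```

move_arm(plan=[[0, 0, 40, 0, 0, 0, 0.2], [0, 0, 40, 0, 0, 0, 0.2], [0, 0, 40, 0, 0, 0, 0.2], [0, 0, 40, 0, 0, 0, 0.2], [0, 0, 40, 0, 0, 0, 0.2]])

```text
time_s: 11.05
position: [0.5155, -0.0667, 0.0864]
tool_rot: [[-0.45, 0.893, -0.002], [0.893, 0.45, -0.0], [0.001, -0.002, -1.0]]
ft_force: [0.5, -0.2, -0.6]
grip_width: 0.0511
gripper_force: 0.0
```

move_arm(plan=[[0, 0, 40, 0, 0, 0, 0.2], [0, 0, 40, 0, 0, 0, 0.2], [0, 0, 40, 0, 0, 0, 0.2], [0, 0, 40, 0, 0, 0, 0.2], [0, 0, 40, 0, 0, 0, 0.2]])

```text
time_s: 11.55
position: [0.5155, -0.0667, 0.0864]
tool_rot: [[0.229, 0.973, -0.002], [0.973, -0.229, -0.0], [-0.001, -0.002, -1.0]]
ft_force: [-0.3, -0.6, 0.4]
grip_width: 0.0514
gripper_force: 0.0
```

move_arm(plan=[[0, 0, 40, 0, 0, 0, 0.2], [0, 0, 40, 0, 0, 0, 0.2], [0, 0, 40, 0, 0, 0, 0.2], [0, 0, 40, 0, 0, 0, 0.2], [0, 0, 40, 0, 0, 0, 0.2]])

```text
time_s: 12.05
position: [0.5155, -0.0667, 0.0864]
tool_rot: [[0.801, 0.598, -0.002], [0.598, -0.801, -0.0], [-0.002, -0.001, -1.0]]
ft_force: [-0.2, 0.7, -0.9]
grip_width: 0.0511
gripper_force: 0.0
```

move_arm(plan=[[0, 0, 28, 0, 0, 0, 0.2], [0, 0, 28, 0, 0, 0, 0.2], [0, 0, 28, 0, 0, 0, 0.2], [0, 0, 28, 0, 0, 0, 0.2], [0, 0, 28, 0, 0, 0, 0.2]])

```text
time_s: 12.55
position: [0.5155, -0.0667, 0.0863]
tool_rot: [[0.987, 0.158, -0.002], [0.158, -0.988, -0.0], [-0.002, 0.0, -1.0]]
ft_force: [-0.5, 0.2, -0.3]
grip_width: 0.0509
gripper_force: 0.0
```

```bash
python3 - <<'E'
from h import *
st();p=env.get_image("scene");show(p);p=env.get_image("side");show(p)
p=env.get_image("wrist");show(p,mn=.2)
E
```

```text
t 12.55 pos [ 0.515 -0.067  0.086] yaw 9.07 z [-0.002 -0.    -1.   ] q [-20.4  27.9  91.4  -0.1  60.9  60.5] w 0.0509 g 0.0 F [-0.457  0.229 -0.32 ]
[0.647 0.068 0.011] yaw 15.3 L 0.159 [217 211 198] 0.89
[0.47  0.073 0.011] yaw 169.7 L 0.170 [199 190 176] 0.8
[ 0.841 -0.029  0.011] yaw 19.7 L 0.163 [39 36 36] 0.77
[0.31  0.204 0.011] yaw 176.3 L 0.163 [116  65  29] 0.68
[ 0.511 -0.068  0.011] yaw 11.8 L 0.066 [196 184 170] 0.6
[ 0.29  -0.293  0.011] yaw 47.3 L 0.159 [27 25 26] 0.59
[0.652 0.066 0.011] yaw 14.5 L 0.163 [190 186 173] 0.91
[0.474 0.071 0.011] yaw 170.1 L 0.170 [173 168 154] 0.8
[0.314 0.203 0.011] yaw 176.5 L 0.165 [99 58 33] 0.78
[ 0.472 -0.08   0.011] yaw 7.6 L 0.165 [148 143 130] 0.67
[ 0.328 -0.259  0.011] yaw 46.5 L 0.062 [16 16 16] 0.61
[ 0.847 -0.034  0.011] yaw 20.4 L 0.159 [20 19 19] 0.59
[ 0.473 -0.074  0.011] yaw 9.2 L 0.152 [206 197 189] 0.92
[0.469 0.076 0.011] yaw 170.2 L 0.167 [224 218 210] 0.76
[0.6   0.059 0.011] yaw 14.3 L 0.065 [220 215 209] 0.59
```

move_arm(plan=[[0, 0, 0, 0, 0, 3, 0.2], [0, 0, 0, 0, 0, 6, 0.2], [0, 0, 0, 0, 0, 8, 0.2], [0, 0, 0, 0, 0, 8, 0], [0, 0, 0, 0, 0, 8, -1]], squeeze=80)

```text
time_s: 13.35
position: [0.5155, -0.0668, 0.0064]
tool_rot: [[0.987, 0.158, -0.002], [0.158, -0.987, -0.0], [-0.002, -0.0, -1.0]]
ft_force: [0.1, 0.4, -0.0]
grip_width: 0.0295
gripper_force: 0.0
```

move_arm(plan=[[0, 0, 0, 0, 0, 0, -1], [0, 0, 0, 0, 0, 0, -1], [0, 0, 0, 0, 0, 0, -1], [0, 0, 0, 0, 0, 0, -1], [0, 0, 0, 0, 0, 0, -1]])

```text
time_s: 13.85
position: [0.516, -0.0669, 0.0074]
tool_rot: [[0.987, 0.158, 0.0], [0.158, -0.987, -0.001], [-0.0, 0.001, -1.0]]
ft_force: [-2.0, -0.0, 7.2]
grip_width: 0.0195
gripper_force: 79.2
```

move_arm(plan=[[0, 0, 0, 0, 0, -3, -1], [0, 0, 0, 0, 0, -8, -1], [0, 0, 0, 0, 0, -13, -1], [0, 0, 0, 0, 0, -18, -1], [0, 0, 0, 0, 0, -22, -1]])

```text
time_s: 14.35
position: [0.5157, -0.0666, 0.2296]
tool_rot: [[0.987, 0.158, 0.001], [0.158, -0.987, -0.001], [0.001, 0.001, -1.0]]
ft_force: [0.8, 0.3, -1.6]
grip_width: 0.0193
gripper_force: 78.9
```

```bash
cat >> h.py <<'E'
from scipy.optimize import least_squares
def Rq(q):
    e=lambda a,x:Ro.from_euler(a,x,degrees=True)
    return e("z",q[0])*e("y",q[1]+q[2])*e("z",q[3])*e("y",q[4])*e("z",q[5]+90)
def fk(q,L):
    a1,h,a2,a3,d4,d6=L;e=lambda a,x:Ro.from_euler(a,x,degrees=True)
    p=e("z",q[0]).apply(np.array([a1,0,h])+e("y",q[1]).apply([0,0,a2])+e("y",q[1]+q[2]).apply([a3,0,d4]))
    return p+Rq(q).apply([0,0,d6])
E
python3 - <<'E'
from h import *
st();s=env.observe()
D=[([-82.695,21.807,74.336,0,83.858,-12.336],[.185,-.518,.231]),([-37.9,12.4,68.4,0,99.1,-127.8],[.4495,-.201,.3511]),([-20.4,27.9,91.4,-.1,60.9,60.5],[.5155,-.0667,.0863]),
([-20.6,20.7,83.9,0,75.3,-119.7],[.513,-.067,.1875]),([-51.1,9.8,82.7,61.9,73,-165.2],[.5792,-.1839,.4221]),([-21.3,20.2,78.6,-.3,81.4,-120.3],[.5227,-.0787,.2219]),(s["q"],s["position"])]
f=least_squares(lambda L:np.concatenate([fk(q,L)-p for q,p in D]+[[1e-3*L[3]]]),[.03,.3,.35,0,.387,.35])
print(f.x,np.abs(f.fun).max());L=f.x;np.save("L.npy",L)
def ik(p,al,q0):
    c,d=np.cos(np.radians(al)),np.sin(np.radians(al))
    T=Ro.from_matrix(np.array([[0,d,c],[0,-c,d],[1,0,0]]))
    g=lambda q:np.concatenate([(fk(q,L)-p)*10,(Rq(q).inv()*T).as_rotvec()])
    r=least_squares(g,q0,bounds=([-178,-50,12.7,-81,10,-165],[178,133,142,261,163,165]));return r.x,np.abs(r.fun).max()
for tb in([.535,-.212],[.475,-.404]):
  for al in(-15,0,15,30):
    for z in(.14,.24):
      c=np.array([np.cos(np.radians(al)),np.sin(np.radians(al))])*.008
      q,e=ik(np.array([*(np.array(tb)+c),z]),al,[-55,30,110,110,60,-40]);print(tb,al,z,np.round(q),round(e,4))
E
```

```text
t 14.35 pos [ 0.516 -0.067  0.23 ] yaw 9.09 z [ 0.001 -0.001 -1.   ] q [-20.4  18.8  79.2  -0.1  81.8  60.5] w 0.0193 g 78.9 F [ 0.833  0.255 -1.616]
[0.004 0.163 0.627 0.135 0.317 0.357] 0.11653630376365247
[0.535, -0.212] -15 0.14 [ -50.   85.  142.  113.  121. -134.] 0.2954
[0.535, -0.212] -15 0.24 [-43.  44. 142. 143.  84. -93.] 0.1944
[0.535, -0.212] 0 0.14 [ -52.   78.  142.  116.  111. -126.] 0.0883
[0.535, -0.212] 0 0.24 [ -51.   57.  142.  124.  100. -106.] 0.0557
[0.535, -0.212] 15 0.14 [ -57.   67.  130.  107.   95. -106.] 0.0
[0.535, -0.212] 15 0.24 [-57.  51. 128. 108.  90. -89.] 0.0
[0.535, -0.212] 30 0.14 [-59.  61. 113.  91.  90. -84.] 0.0
[0.535, -0.212] 30 0.24 [-59.  48. 112.  91.  90. -70.] 0.0
[0.475, -0.404] -15 0.14 [ -66.   70.  134.  126.  105. -109.] 0.0
[0.475, -0.404] -15 0.24 [-66.  52. 132. 129.  93. -93.] 0.0
[0.475, -0.404] 0 0.14 [-73.  62. 118. 107.  90. -90.] 0.0
[0.475, -0.404] 0 0.24 [-73.  48. 117. 107.  86. -76.] 0.0
[0.475, -0.404] 15 0.14 [-74.  59. 103.  91.  90. -72.] 0.0
[0.475, -0.404] 15 0.24 [-74.  48. 102.  91.  90. -60.] 0.0
[0.475, -0.404] 30 0.14 [-73.  60.  88.  79.  97. -58.] 0.0
[0.475, -0.404] 30 0.24 [-73.  50.  87.  80.  99. -48.] 0.0
```

move_arm(plan=[[0, 0, -3, -0.9, 3.5, -1.2, -1], [0, 0, -6, -1.8, 7, -2.4, -1], [0, 0, -9, -2.7, 10.5, -3.6, -1], [0, 0, -12, -3.6, 14, -4.8, -1], [0, 0, -16, -4.4, 17.5, -6, -1]])

```text
time_s: 14.85
position: [0.4995, -0.2476, 0.287]
tool_rot: [[0.905, 0.426, -0.002], [0.426, -0.905, -0.0], [-0.002, -0.001, -1.0]]
ft_force: [0.6, 0.2, -1.2]
grip_width: 0.0193
gripper_force: 78.9
```

move_arm(plan=[[0, 8, 0, 0, 0, 0, -1], [0, 16, 0, 0, 0, 0, -1], [0, 24, 0, 0, 0, 0, -1], [0, 32, 0, 0, 0, 0, -1], [0, 40, 0, 0, 0, 0, -1]])

```text
time_s: 15.35
position: [0.4998, -0.2465, 0.2872]
tool_rot: [[0.692, 0.423, 0.585], [0.324, -0.906, 0.272], [0.645, 0.002, -0.764]]
ft_force: [0.7, -0.1, -2.6]
grip_width: 0.019
gripper_force: 78.9
```

```bash
python3 - <<'E'
from h import *
st();s=env.observe();print(np.array(s["tool_rot"]),Rq(s["q"]).as_matrix())
E
```

```text
t 15.35 pos [ 0.5   -0.247  0.287] yaw 25.11 z [ 0.585  0.272 -0.764] q [-56.6  14.1  86.7  41.1  76.3  -0.8] w 0.0190 g 78.9 F [ 0.682 -0.147 -2.562]
[[ 0.692  0.423  0.585]
 [ 0.324 -0.906  0.272]
 [ 0.645  0.002 -0.764]] [[ 0.692  0.423  0.585]
 [ 0.324 -0.906  0.272]
 [ 0.645  0.002 -0.764]]
```

Tracking well. I'll finish the tilt.

move_arm(plan=[[0, 8, 0, 0, 0, 0, -1], [0, 16, 0, 0, 0, 0, -1], [0, 24, 0, 0, 0, 0, -1], [0, 32, 0, 0, 0, 0, -1], [0, 40, 0, 0, 0, 0, -1]])

```text
time_s: 15.85
position: [0.4996, -0.2469, 0.2869]
tool_rot: [[0.154, 0.422, 0.893], [0.074, -0.907, 0.416], [0.985, 0.002, -0.171]]
ft_force: [0.5, -0.6, -2.5]
grip_width: 0.0193
gripper_force: 79.1
```

move_arm(plan=[[0, 5, 0, 0, 0, 0, -1], [0, 10, 0, 0, 0, 0, -1], [0, 10, 0, 0, 0, 0, -1], [0, 10, 0, 0, 0, 0, -1]])

```text
time_s: 16.25
position: [0.5002, -0.2465, 0.2861]
tool_rot: [[0.004, 0.424, 0.906], [0.001, -0.906, 0.424], [1.0, -0.001, -0.005]]
ft_force: [-0.5, -0.8, -1.2]
grip_width: 0.0193
gripper_force: 79.1
```

```bash
python3 - <<'E'
from h import *
st();s=env.observe();print(np.array(s["tool_rot"]))
# drift held: expected ends, per masks from two views
S=env.get_image("scene");save(S,"s3.png",(60,60,320,255),3)
D=env.get_image("side")
R=np.array(s["tool_rot"]);g=np.array(s["position"])-R[:,2]*.006
for n,p in(("scene",S),("side",D)):
    print(n,"exp top/bot",proj(p,[g+[0,0,.035],g-[0,0,.125]]).round(1))
    for o in drifts(p,mn=.2):
        if o["col"].mean()>110: print(o["ends"],round(o["conf"],2))
E
```

```text
t 16.25 pos [ 0.5   -0.246  0.286] yaw 16.44 z [ 0.906  0.424 -0.005] q [-68.4  27.7 106.6  87.4  92.3 -44.3] w 0.0193 g 79.1 F [-0.458 -0.821 -1.227]
[[ 0.004  0.424  0.906]
 [ 0.001 -0.906  0.424]
 [ 1.    -0.001 -0.005]]
scene exp top/bot [[160.8 150.5]
 [171.5 185.7]]
(array([274.52, 193.64], dtype=float32), array([313.88, 223.16], dtype=float32)) 0.82
(array([160.5, 150.5], dtype=float32), array([173., 188.], dtype=float32)) 0.82
side exp top/bot [[318.4  77. ]
 [315.1 132.5]]
(array([179.761, 209.031], dtype=float32), array([235.809, 215.625], dtype=float32)) 0.95
(array([232.75, 216.75], dtype=float32), array([281.132, 245.779], dtype=float32)) 0.88
```

View pics/s3.png

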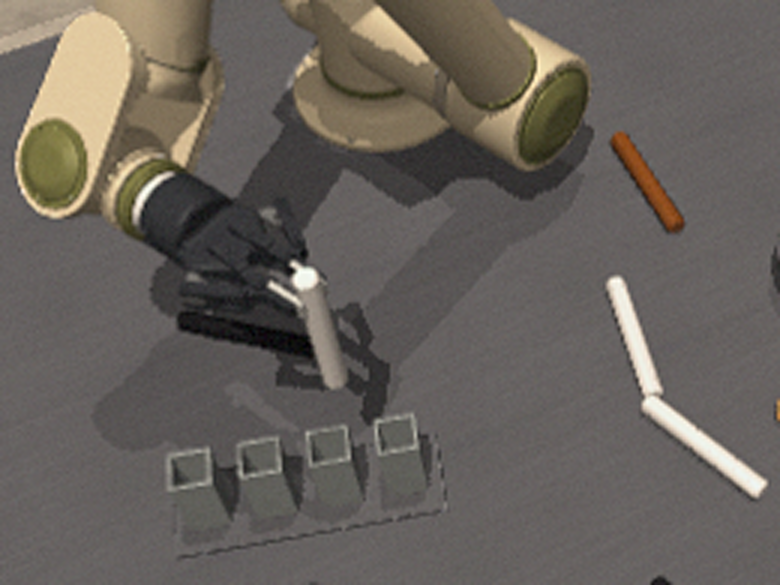

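The crop shows the held drift upright, from (305,275) to (335,385), and the tube mouths at (189,469), (259,457), (328,445) and (396,432).

```bash
python3 - <<'E'
from h import *
S=env.get_image("scene")
X=np.array([atz(S,(60+x/3-.3,60+y/3-.3),.091) for x,y in[(189,469),(259,457),(328,445),(396,432)]])
print(X,X.mean(0));W=np.array([[.475,-.404],[.495,-.341],[.516,-.278],[.535,-.212]])
c=(X.mean(0)[:2]+W.mean(0))/2
d=((X[3]-X[0])[:2]+W[3]-W[0]);d/=np.linalg.norm(d);print("avg c",c,"yaw",np.degrees(np.arctan2(-d[0],d[1])))
T=np.array([c+d*k for k in(-.099,-.033,.033,.099)]);print(T);np.save("T.npy",T)
s=env.observe();R=np.array(s["tool_rot"]);p=np.array(s["position"])
print(R.T@(np.append(T[3],.286)+R[:,2]*.004-p)*100)
E
```

```text
[[ 0.474 -0.404  0.091]
 [ 0.495 -0.341  0.091]
 [ 0.515 -0.278  0.091]
 [ 0.534 -0.214  0.091]] [ 0.504 -0.309  0.091]
avg c [ 0.505 -0.309] yaw -17.38274053224264
[[ 0.475 -0.404]
 [ 0.495 -0.341]
 [ 0.515 -0.278]
 [ 0.534 -0.215]]
[-0.056 -1.417  4.84 ]
```

move_arm(plan=[[0, 0, 0, 0, -0.7, 2.4, -1], [0, 0, 0, 0, -1.4, 4.8, -1], [0, 0, 0, -2, -1.4, 4.8, -1], [0, 0, 0, -4, -1.4, 4.8, -1], [0, 0, 0, -5, -1.4, 4.8, -1]])

```text
time_s: 17.0
position: [0.5376, -0.2131, 0.2352]
tool_rot: [[0.003, 0.424, 0.906], [-0.0, -0.906, 0.424], [1.0, -0.001, -0.003]]
ft_force: [-0.1, 0.0, -1.3]
grip_width: 0.0194
gripper_force: 79.1
```

move_arm(plan=[[0, 0, 0, 0, 0, 0, -1], [0, 0, 0, -1, 0, 0, -1], [0, 0, 0, -2, 0, 0, -1], [0, 0, 0, -3, 0, 0, -1], [0, 0, 0, -4, 0, 0, -1]])

```text
time_s: 17.5
position: [0.5374, -0.2135, 0.1952]
tool_rot: [[0.002, 0.424, 0.906], [0.0, -0.906, 0.424], [1.0, -0.001, -0.002]]
ft_force: [-1.2, -0.2, -1.8]
grip_width: 0.0193
gripper_force: 79.1
```

```bash
python3 - <<'E'
from h import *
st()
D=env.get_image("wrist");save(D,"d4.png",s=1)
E
```

```text
t 17.5 pos [ 0.537 -0.214  0.195] yaw 4.81 z [ 0.906  0.424 -0.002] q [-62.1  38.6 110.4  92.4  88.4 -59. ] w 0.0193 g 79.1 F [-1.152 -0.211 -1.783]
```

View pics/d4.png

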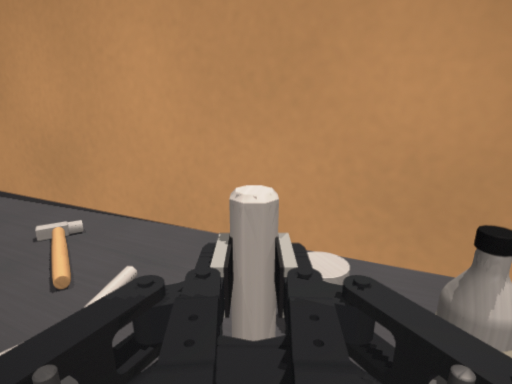

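move_arm(plan=[[0, 0, 0, -1.5, 0, 0, -1], [0, 0, 0, -3, 0, 0, -1], [0, 0, 0, -4.5, 0, 0, -1], [0, 0, 0, -4.5, 0, 0, -1], [0, 0, 0, -4.5, 0, 0, 0]])

```text
time_s: 18.05
position: [0.5374, -0.2135, 0.1513]
tool_rot: [[0.002, 0.424, 0.906], [-0.001, -0.906, 0.424], [1.0, -0.001, -0.001]]
ft_force: [0.1, -1.2, 0.2]
grip_width: 0.0324
gripper_force: 0.0
```

move_arm(plan=[[0, 0, 0, 0, 0, 0, 0], [0, 0, 0, 0, 0, 0, 0], [0, 0, 0, 0, 0, 0, 0], [0, 0, 0, 0, 0, -2, 0], [0, 0, 0, 0, 0, -5, 0]])

```text
time_s: 18.55
position: [0.4919, -0.2338, 0.1515]
tool_rot: [[0.002, 0.426, 0.905], [0.001, -0.905, 0.426], [1.0, 0.0, -0.002]]
ft_force: [0.6, 0.1, -1.3]
grip_width: 0.0426
gripper_force: 0.0
```

```bash
python3 - <<'E'
from h import *
st()
for n in("scene","side"):
    p=env.get_image(n);T=np.load("T.npy")[3]
    print(proj(p,[[*T,.166],[*T,.086]]).round(1))
    for o in drifts(p,mn=.2):
        if o["col"].mean()>110: print(o["ends"],round(o["conf"],2),o["mid"],o["yaw"])
E
```

```text
t 18.55 pos [ 0.492 -0.234  0.151] yaw 29.30 z [ 0.905  0.426 -0.002] q [-68.8  44.2 113.2  86.2  91.5 -67.5] w 0.0426 g 0.0 F [ 0.574  0.087 -1.32 ]
[[188.3 190. ]
 [192.  204.8]]
(array([274.684, 193.411], dtype=float32), array([313.684, 223.411], dtype=float32)) 0.7 [0.656 0.068 0.011] 17.72422290358186
(array([264.15, 152.95], dtype=float32), array([277.15, 191.95], dtype=float32)) 0.64 [0.5   0.075 0.011] 165.07974767424204
(array([185.8, 187.4], dtype=float32), array([192.9, 208.7], dtype=float32)) 0.53 [ 0.461 -0.201  0.011] 170.9823291931121
[[297.6 132.4]
 [296.7 157.5]]
(array([233.691, 217.515], dtype=float32), array([280.309, 245.485], dtype=float32)) 0.81 [0.505 0.073 0.011] 165.3301505856694
(array([297.5, 131. ], dtype=float32), array([297.5, 157. ], dtype=float32)) 0.44 [ 0.653 -0.472  0.011] 115.83287885775931
```

move_arm(plan=[[0, 0, 0, 1, 0, -4, 0], [0, 0, 0, 5, 0, -5, 0], [0, 0, 0, 9, 0, -5, 0], [0, -8, 0, 13, 0, -5, 0], [0, -16, 0, 14, 0, -5, 0]])

```text
time_s: 19.25
position: [0.4474, -0.2555, 0.2944]
tool_rot: [[0.254, 0.423, 0.87], [0.122, -0.906, 0.404], [0.959, 0.004, -0.282]]
ft_force: [0.2, -0.1, -0.4]
grip_width: 0.0425
gripper_force: 0.0
```

move_arm(plan=[[0, -8, 0, 0, 0, 0, 0], [0, -16, 0, 0, 0, 0, 0], [0, -24, 0, 0, 0, 0, 0], [0, -32, 0, 0, 0, 0, 0.3], [0, -40, 0, 0, 0, 0, 0.3]])

```text
time_s: 19.75
position: [0.4474, -0.255, 0.2922]
tool_rot: [[0.754, 0.424, 0.502], [0.354, -0.906, 0.234], [0.554, 0.001, -0.833]]
ft_force: [0.1, -0.5, -0.9]
grip_width: 0.0558
gripper_force: 0.0
```

move_arm(plan=[[0, -8, 0, 0, 0, 0, 0.3], [0, -16, 0, 0, 0, 0, 0.3], [0, -24, 0, 0, 0, 0, 0.3], [0, -32, 0, 0, 0, 0, 0.3], [0, -34, 0, 0, 0, 0, 0.3]])

```text
time_s: 20.25
position: [0.4488, -0.2538, 0.2915]
tool_rot: [[0.904, 0.428, -0.005], [0.428, -0.904, -0.002], [-0.005, -0.0, -1.0]]
ft_force: [0.1, 0.9, -0.3]
grip_width: 0.0556
gripper_force: 0.0
```

```bash
python3 - <<'E'
from h import *
st()
go(.5455,.0625,.10,-15)
E
```

```text
t 20.25 pos [ 0.449 -0.254  0.291] yaw 25.32 z [-0.005 -0.002 -1.   ] q [-42.5  16.2  72.7  -0.3  91.1  22.2] w 0.0556 g 0.0 F [ 0.058  0.882 -0.332]
turn [ 0.098  0.294 40.318] shift first-frame [ 22.37  -24.451  19.035] |shift final-frame [  1.156 -33.054  19.149] calls 2
```

move_arm(plan=[[0.1, 0.3, 8, 2.4, -2.6, 0.6, 0.3], [0.1, 0.3, 16, 4.8, -5.2, 1.2, 0.3], [0.1, 0.3, 24, 7.2, -7.8, 1.8, 0.3], [0.1, 0.3, 32, 9.6, -10.4, 2.4, 0.3], [0.1, 0.3, 40.3, 12, -13, 3, 0.3]])

```text
time_s: 20.75
position: [0.5009, -0.0844, 0.2609]
tool_rot: [[0.964, -0.267, 0.003], [-0.267, -0.964, 0.003], [0.002, -0.004, -1.0]]
ft_force: [0.9, -0.6, 0.5]
grip_width: 0.0556
gripper_force: 0.0
```

move_arm(plan=[[0, 0, 0, 0.1, -4, 3, 0.3], [0, 0, 0, 0.2, -8, 7, 0.3], [0, 0, 0, 0.3, -12, 11, 0.3], [0, 0, 0, 0.4, -15.4, 14, 0.3], [0, 0, 0, 0.4, -15.4, 16, 0.3]])

```text
time_s: 21.25
position: [0.5448, 0.0653, 0.0995]
tool_rot: [[0.966, -0.258, 0.001], [-0.258, -0.966, 0.004], [0.0, -0.004, -1.0]]
ft_force: [0.5, -1.3, -0.6]
grip_width: 0.0558
gripper_force: 0.0
```

```bash
python3 - <<'E'
from h import *
st()
p=env.get_image("wrist");show(p,mn=.2);save(p,"w5.png",s=1)
for n in("scene","side"):
    p=env.get_image(n);show(p,mn=.3)
E
```

```text
t 21.25 pos [0.545 0.065 0.1  ] yaw -14.95 z [ 0.001  0.004 -1.   ] q [-5.6 29.2 86.   0.2 64.8 99.2] w 0.0558 g 0.0 F [ 0.537 -1.322 -0.618]
[0.638 0.064 0.011] yaw 18.0 L 0.122 [241 237 231] 0.94
[0.5   0.076 0.011] yaw 166.0 L 0.165 [218 209 200] 0.82
[0.656 0.069 0.011] yaw 18.5 L 0.163 [201 193 181] 0.86
[ 0.288 -0.293  0.011] yaw 47.3 L 0.163 [34 32 33] 0.67
[0.517 0.07  0.011] yaw 165.1 L 0.125 [179 167 154] 0.58
[ 0.465 -0.2    0.011] yaw 167.3 L 0.087 [156 149 139] 0.55
[ 0.841 -0.032  0.011] yaw 19.1 L 0.161 [39 37 37] 0.55
[0.503 0.076 0.011] yaw 168.2 L 0.164 [151 145 132] 0.97
[0.314 0.203 0.011] yaw 176.8 L 0.162 [76 42 22] 0.88
[0.662 0.066 0.011] yaw 18.1 L 0.165 [187 183 169] 0.66
[ 0.849 -0.036  0.011] yaw 19.4 L 0.167 [26 25 25] 0.62
[ 0.307 -0.282  0.011] yaw 47.1 L 0.123 [16 16 16] 0.57
[ 0.653 -0.472  0.011] yaw 115.8 L 0.242 [130 125 114] 0.5
```

View pics/w5.png

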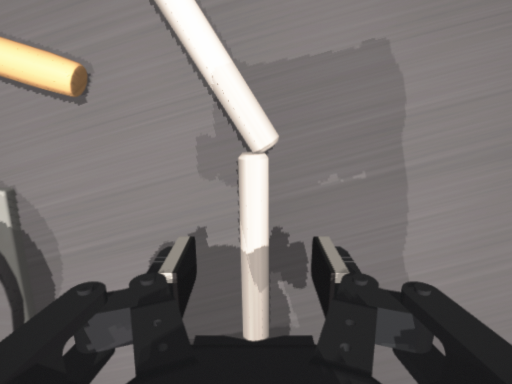

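move_arm(plan=[[0, 0, 0, 0, 0, 3.5, 0.3], [0, 0, 0, 0, 0, 7, 0.3], [0, 0, 0, 0, 0, 9.2, 0.3], [0, 0, 0, 0, 0, 9.2, 0], [0, 0, 0, 0, 0, 9.2, -1]], squeeze=80)

```text
time_s: 22.05
position: [0.5464, 0.0603, 0.011]
tool_rot: [[0.965, -0.263, 0.005], [-0.263, -0.965, 0.002], [0.004, -0.003, -1.0]]
ft_force: [0.8, 0.8, -0.0]
grip_width: 0.0292
gripper_force: 0.2
```

move_arm(plan=[[0, 0, 0, 0, 0, 0, -1], [0, 0, 0, 0, 0, 0, -1], [0, 0, 0, 0, 0, 0, -1], [0, 0, 0, 0, 0, 0, -1], [0, 0, 0, 0, 0, 0, -1]])

```text
time_s: 22.55
position: [0.5469, 0.0606, 0.0119]
tool_rot: [[0.965, -0.263, 0.007], [-0.263, -0.965, 0.001], [0.007, -0.003, -1.0]]
ft_force: [-0.8, -1.0, 6.3]
grip_width: 0.0189
gripper_force: 78.4
```

move_arm(plan=[[0, 0, 0, 0, 0, -2, -1], [0, 0, 0, 0, 0, -7, -1], [0, 0, 0, 0, 0, -12, -1], [0, 0, 0, 0, 0, -16, -1], [0, 0, 0, 0, 0, -19, -1]])

```text
time_s: 23.05
position: [0.5453, 0.0604, 0.2038]
tool_rot: [[0.965, -0.263, 0.008], [-0.263, -0.965, 0.001], [0.007, -0.003, -1.0]]
ft_force: [-0.3, -0.2, -2.5]
grip_width: 0.0185
gripper_force: 78.8
```

move_arm(plan=[[0, 0, 0, 0.2, 3.4, -1, -1], [0, 0, 0, 0.4, 6.8, -2, -1], [0, 0, 0, 0.7, 10.2, -3, -1], [0, 0, 0, 0.9, 13.6, -4, -1], [0, 0, 0, 1.2, 17, -5, -1]])

```text
time_s: 23.55
position: [0.5111, -0.108, 0.2508]
tool_rot: [[0.965, -0.262, 0.004], [-0.263, -0.965, 0.001], [0.004, -0.002, -1.0]]
ft_force: [0.4, 0.2, -2.3]
grip_width: 0.018
gripper_force: 78.8
```

move_arm(plan=[[0, 0, -8, 0.2, 3.4, -1, -1], [0, 0, -16, 0.4, 6.8, -2, -1], [0, 0, -24, 0.7, 10.2, -3, -1], [0, 0, -32, 0.9, 13.6, -4, -1], [0, 0, -40, 1.2, 17, -4.5, -1]])

```text
time_s: 24.05
position: [0.478, -0.2753, 0.2958]
tool_rot: [[0.906, 0.424, 0.005], [0.424, -0.906, 0.0], [0.005, 0.002, -1.0]]
ft_force: [0.4, 0.4, -2.4]
grip_width: 0.0183
gripper_force: 78.8
```

move_arm(plan=[[0, 8, 0, 0, 0, 0, -1], [0, 16, 0, 0, 0, 0, -1], [0, 24, 0, 0, 0, 0, -1], [0, 32, 0, 0, 0, 0, -1], [0, 40, 0, 0, 0, 0, -1]])

```text
time_s: 24.55
position: [0.4783, -0.2741, 0.2955]
tool_rot: [[0.69, 0.418, 0.591], [0.32, -0.908, 0.269], [0.649, 0.003, -0.76]]
ft_force: [-0.1, -0.5, -2.2]
grip_width: 0.0186
gripper_force: 78.9
```

move_arm(plan=[[0, 8, 0, 0, 0, 0, -1], [0, 16, 0, 0, 0, 0, -1], [0, 24, 0, 0, 0, 0, -1], [0, 32, 0, 0, 0, 0, -1], [0, 40, 0, 0, 0, 0, -1]])

```text
time_s: 25.05
position: [0.4781, -0.2745, 0.2951]
tool_rot: [[0.149, 0.418, 0.896], [0.073, -0.909, 0.411], [0.986, 0.004, -0.166]]
ft_force: [0.6, 0.5, -2.4]
grip_width: 0.0186
gripper_force: 79.1
```

move_arm(plan=[[0, 5, 0, 0, 0, 0, -1], [0, 10, 0, 0, 0, 0, -1], [0, 10, 0, 0, 0, 0, -1], [0, 10, 0, 0, 0, 0, -1]])

```text
time_s: 25.45
position: [0.4787, -0.2741, 0.294]
tool_rot: [[-0.001, 0.42, 0.908], [0.0, -0.908, 0.42], [1.0, 0.001, 0.001]]
ft_force: [-0.1, -0.4, -2.3]
grip_width: 0.0186
gripper_force: 79.2
```

```bash
cat >> h.py <<'E'
def held(i,dz=.004):
    s=env.observe();R=np.array(s["tool_rot"]);p=np.array(s["position"]);g=p-R[:,2]*dz
    st();print(R)
    for n in("scene","side"):
        P=env.get_image(n);print(n,"exp",proj(P,[g+[0,0,.035],g-[0,0,.125]]).round(1).tolist())
        for o in drifts(P,mn=.2):
            if o["col"].mean()>110: print(o["ends"],round(o["conf"],2),o["mid"],o["yaw"].round(1))
    T=np.load("T.npy")[i];print("shift",R.T@(np.append(T,p[2])+R[:,2]*dz-p)*100)
E
python3 -c "
from h import *
held(2)"
```

```text
t 25.45 pos [ 0.479 -0.274  0.294] yaw 164.14 z [0.908 0.42  0.001] q [-72.3  27.6 104.8  85.2  95.3 -42.6] w 0.0186 g 79.2 F [-0.059 -0.443 -2.315]
[[-0.001  0.42   0.908]
 [ 0.    -0.908  0.42 ]
 [ 1.     0.001  0.001]]
scene exp [[147.2, 147.3], [159.4, 183.0]]
(array([148.75, 148.75], dtype=float32), array([160.65, 184.45], dtype=float32)) 0.81 [ 0.29  -0.25   0.011] 172.5
(array([186.594, 187.83 ], dtype=float32), array([192.821, 209.623], dtype=float32)) 0.71 [ 0.464 -0.201  0.011] 168.9
side exp [[329.2, 72.7], [325.1, 128.2]]
(array([178.911, 208.754], dtype=float32), array([237.048, 215.594], dtype=float32)) 0.76 [0.662 0.066 0.011] 17.9
(array([297.5, 131. ], dtype=float32), array([297.5, 158. ], dtype=float32)) 0.48 [ 0.652 -0.468  0.011] 115.8
shift [-0.004  1.819  3.516]
```

move_arm(plan=[[0, 0, 0, 0, 0.9, 1.5, -1], [0, 0, 0, 0, 1.8, 3, -1], [0, 0, 0, -2, 1.8, 3, -1], [0, 0, 0, -4, 1.8, 3, -1], [0, 0, 0, -6, 1.8, 3, -1]])

```text
time_s: 26.15
position: [0.5138, -0.2775, 0.2336]
tool_rot: [[-0.003, 0.42, 0.908], [0.0, -0.908, 0.42], [1.0, 0.001, 0.002]]
ft_force: [-0.4, 0.0, -1.6]
grip_width: 0.0186
gripper_force: 79.1
```

move_arm(plan=[[0, 0, 0, 0, 0, 0, -1], [0, 0, 0, -1, 0, 0, -1], [0, 0, 0, -2, 0, 0, -1], [0, 0, 0, -3, 0, 0, -1], [0, 0, 0, -4, 0, 0, -1]])

```text
time_s: 26.65
position: [0.5137, -0.2777, 0.1931]
tool_rot: [[-0.003, 0.419, 0.908], [-0.002, -0.908, 0.419], [1.0, -0.0, 0.003]]
ft_force: [0.8, -0.9, -2.1]
grip_width: 0.0185
gripper_force: 79.1
```

```bash
python3 -c "
from h import *
held(2,-.001)"
```

```text
t 26.65 pos [ 0.514 -0.278  0.193] yaw -151.61 z [0.908 0.419 0.003] q [-68.3  40.3 105.1  87.6  91.9 -55.4] w 0.0185 g 79.1 F [ 0.771 -0.908 -2.094]
[[-0.003  0.419  0.908]
 [-0.002 -0.908  0.419]
 [ 1.    -0.     0.003]]
scene exp [[160.3, 181.5], [170.6, 211.9]]
(array([187., 188.], dtype=float32), array([192.235, 208.941], dtype=float32)) 0.61 [ 0.463 -0.201  0.011] 167.3
(array([274.459, 193.402], dtype=float32), array([314.137, 223.822], dtype=float32)) 0.57 [0.657 0.068 0.011] 17.8
(array([161.783, 181.491], dtype=float32), array([170.613, 212.396], dtype=float32)) 0.53 [ 0.42  -0.263  0.011] 170.4
side exp [[313.9, 106.4], [311.1, 156.4]]
(array([178.888, 208.964], dtype=float32), array([237.032, 215.725], dtype=float32)) 0.88 [0.662 0.066 0.011] 18.1
(array([297.5, 131. ], dtype=float32), array([297.5, 157. ], dtype=float32)) 0.58 [ 0.653 -0.472  0.011] 115.8
shift [-0.     0.024 -0.015]
```

move_arm(plan=[[0, 0, 0, -1.5, 0, 0, -1], [0, 0, 0, -3, 0, 0, -1], [0, 0, 0, -4.4, 0, 0, -1], [0, 0, 0, -4.4, 0, 0, -1], [0, 0, 0, -4.4, 0, 0, 0]])

```text
time_s: 27.35
position: [0.5139, -0.2777, 0.1505]
tool_rot: [[-0.004, 0.419, 0.908], [-0.002, -0.908, 0.419], [1.0, -0.0, 0.004]]
ft_force: [0.6, 0.3, 0.1]
grip_width: 0.0319
gripper_force: 0.0
```

move_arm(plan=[[0, 0, 0, 0, 0, 0, 0], [0, 0, 0, 0, 0, 0, 0], [0, 0, 0, 0, 0, 0, 0], [0, 0, 0, 0, 0, -2, 0], [0, 0, 0, 0, 0, -5, 0]])

```text
time_s: 27.85
position: [0.4684, -0.2977, 0.1499]
tool_rot: [[-0.003, 0.421, 0.907], [-0.001, -0.907, 0.421], [1.0, 0.0, 0.003]]
ft_force: [0.5, -0.8, -0.0]
grip_width: 0.0432
gripper_force: 0.0
```

move_arm(plan=[[0, 0, 0, 1, 0, -4, 0], [0, 0, 0, 5, 0, -5, 0], [0, 0, 0, 9, 0, -5, 0], [0, -8, 0, 13, 0, -5, 0], [0, -16, 0, 14, 0, -5, 0]])

```text
time_s: 28.35
position: [0.4223, -0.3202, 0.2926]
tool_rot: [[0.251, 0.417, 0.874], [0.119, -0.909, 0.399], [0.961, 0.004, -0.278]]
ft_force: [1.2, -0.1, -0.9]
grip_width: 0.043
gripper_force: 0.0
```

move_arm(plan=[[0, -8, 0, 0, 0, 0, 0], [0, -16, 0, 0, 0, 0, 0], [0, -24, 0, 0, 0, 0, 0], [0, -32, 0, 0, 0, 0, 0.3], [0, -40, 0, 0, 0, 0, 0.3]])

```text
time_s: 28.85
position: [0.4223, -0.3198, 0.2903]
tool_rot: [[0.754, 0.418, 0.507], [0.348, -0.909, 0.232], [0.557, 0.001, -0.83]]
ft_force: [-0.7, -0.3, -0.3]
grip_width: 0.0553
gripper_force: 0.0
```

move_arm(plan=[[0, -8, 0, 0, 0, 0, 0.3], [0, -16, 0, 0, 0, 0, 0.3], [0, -24, 0, 0, 0, 0, 0.3], [0, -32, 0, 0, 0, 0, 0.3], [0, -34, 0, 0, 0, 0, 0.3]])

```text
time_s: 29.35
position: [0.4237, -0.3186, 0.29]
tool_rot: [[0.907, 0.421, -0.0], [0.421, -0.907, -0.0], [-0.0, 0.0, -1.0]]
ft_force: [0.2, -0.0, -0.7]
grip_width: 0.0556
gripper_force: 0.0
```

```bash
python3 - <<'E'
from h import *
st()
go(.7005,.0815,.10,18)
for n in("scene","side"):
    p=env.get_image(n);T=np.load("T.npy")
    print(proj(p,[[*t,z] for t in T[2:] for z in(.166,.086)]).round(1).tolist())
    for o in drifts(p,mn=.2):
        if o["col"].mean()>110: print(o["ends"],round(o["conf"],2),o["mid"],o["yaw"])
E
```

```text
t 29.35 pos [ 0.424 -0.319  0.29 ] yaw 24.91 z [-0. -0. -1.] q [-49.7  17.7  70.8  -0.   91.4  15.4] w 0.0556 g 0.0 F [ 0.201 -0.007 -0.663]
turn [0.021 0.025 6.912] shift first-frame [ 41.965 -24.638  18.97 ] |shift final-frame [ 38.687 -29.502  18.997] calls 3
[[164.5, 194.1], [169.4, 208.8], [188.3, 190.0], [192.0, 204.8]]
(array([274.969, 193.754], dtype=float32), array([313.462, 223.692], dtype=float32)) 0.84 [0.657 0.068 0.011] 17.40807448560818
(array([164.05, 190.65], dtype=float32), array([171.55, 213.15], dtype=float32)) 0.65 [ 0.441 -0.266  0.011] 172.41047764301007
(array([186.176, 186.206], dtype=float32), array([192.059, 209.735], dtype=float32)) 0.64 [ 0.46  -0.201  0.011] 167.36366971667383
(array([161., 256.], dtype=float32), array([179., 292.], dtype=float32)) 0.63 [ 0.666 -0.354  0.011] 0.9748486790967702
[[312.9, 126.6], [311.5, 151.1], [297.6, 132.4], [296.7, 157.5]]
(array([179.812, 209.881], dtype=float32), array([235.95 , 215.495], dtype=float32)) 0.61 [0.66  0.068 0.011] 19.604772812522583
(array([297.5, 131. ], dtype=float32), array([297.5, 156. ], dtype=float32)) 0.51 [ 0.655 -0.475  0.011] 115.83277924782993
(array([312.89 , 125.876], dtype=float32), array([311.41 , 151.024], dtype=float32)) 0.45 [ 0.627 -0.546  0.011] 112.65906188687596
```

move_arm(plan=[[0, 0, 0, 4, -2.4, 0.4, 0.3], [0, 0, 0, 8, -4.8, 0.8, 0.3], [0, 0, 0, 12, -7.2, 1.2, 0.3], [0, 0, 0, 16, -9.6, 1.6, 0.3], [0, 0, 0, 20, -12, 2, 0.3]])

```text
time_s: 30.05
position: [0.5543, -0.1259, 0.2702]
tool_rot: [[0.909, 0.418, 0.003], [0.418, -0.909, 0.003], [0.004, -0.001, -1.0]]
ft_force: [1.2, -0.7, 0.5]
grip_width: 0.0554
gripper_force: 0.0
```

move_arm(plan=[[0, 0, 2, 4, -2.4, 1, 0.3], [0, 0, 4, 8, -4.8, 2, 0.3], [0, 0, 6, 12, -7.2, 3, 0.3], [0, 0, 6.9, 16, -9, 4, 0.3], [0, 0, 6.9, 19, -11, 5, 0.3]])

```text
time_s: 30.55
position: [0.6815, 0.0535, 0.2201]
tool_rot: [[0.952, 0.306, 0.003], [0.306, -0.952, 0.003], [0.003, -0.002, -1.0]]
ft_force: [-0.6, -0.3, -0.7]
grip_width: 0.0557
gripper_force: 0.0
```

move_arm(plan=[[0, 0, 0, 1, -0.7, 4, 0.3], [0, 0, 0, 2, -1.4, 8, 0.3], [0, 0, 0, 2.7, -2, 12, 0.3], [0, 0, 0, 2.7, -2, 12, 0.3]])

```text
time_s: 30.95
position: [0.6979, 0.0802, 0.0949]
tool_rot: [[0.952, 0.307, -0.009], [0.307, -0.952, 0.004], [-0.007, -0.006, -1.0]]
ft_force: [-0.8, 0.0, -0.8]
grip_width: 0.0555
gripper_force: 0.0
```

```bash
python3 - <<'E'
from h import *
st()
p=env.get_image("wrist");show(p,mn=.2)
p=env.get_image("side");show(p,mn=.3)
E
```

```text
t 30.95 pos [0.698 0.08  0.095] yaw 17.85 z [-0.009  0.004 -1.   ] q [-3.1 43.5 57.4  0.2 79.6 69. ] w 0.0555 g 0.0 F [-0.824  0.007 -0.806]
[ 0.819 -0.038  0.011] yaw 19.9 L 0.117 [37 35 36] 0.93
[0.655 0.069 0.011] yaw 17.8 L 0.165 [223 216 209] 0.65
[0.314 0.203 0.011] yaw 175.0 L 0.162 [55 30 15] 0.92
[0.661 0.065 0.011] yaw 17.2 L 0.164 [160 155 141] 0.79
[ 0.628 -0.546  0.011] yaw 114.0 L 0.248 [121 116 105] 0.74
[ 0.652 -0.468  0.011] yaw 115.8 L 0.250 [126 121 110] 0.7
[ 0.849 -0.035  0.011] yaw 20.8 L 0.165 [22 22 21] 0.64
```

move_arm(plan=[[0, 0, 0, 0, 0, 3.5, 0.3], [0, 0, 0, 0, 0, 7, 0.3], [0, 0, 0, 0, 0, 9, 0.3], [0, 0, 0, 0, 0, 9, 0.3], [0, 0, 0, 0, 0, 9, 0]])

```text
time_s: 31.65
position: [0.7019, 0.0799, 0.0136]
tool_rot: [[0.952, 0.307, 0.006], [0.307, -0.952, 0.002], [0.007, 0.0, -1.0]]
ft_force: [0.4, -0.6, 0.5]
grip_width: 0.0433
gripper_force: 0.0
```

```bash
python3 -c "
from h import *
st()"
```

```text
t 31.65 pos [0.702 0.08  0.014] yaw 17.85 z [ 0.006  0.002 -1.   ] q [-3.1 48.2 61.8  0.1 69.6 69. ] w 0.0433 g 0.0 F [ 0.375 -0.562  0.507]
```

Another 0.7 cm down, then close and carry it over.

move_arm(plan=[[0, 0, 0, 0, 0, 0.4, 0], [0, 0, 0, 0, 0, 0.7, 0], [0, 0, 0, 0, 0, 0.7, 0], [0, 0, 0, 0, 0, 0.7, -1], [0, 0, 0, 0, 0, 0.7, -1]], squeeze=80)

```text
time_s: 32.15
position: [0.7011, 0.0806, 0.0048]
tool_rot: [[0.952, 0.307, 0.004], [0.307, -0.952, 0.002], [0.004, -0.001, -1.0]]
ft_force: [-0.3, 0.1, -1.3]
grip_width: 0.0195
gripper_force: 78.8
```

move_arm(plan=[[0, 0, 0, 0, 0, 0, -1], [0, 0, 0, 0, 0, 0, -1], [0, 0, 0, 0, 0, 0, -1], [0, 0, 0, 0, 0, 0, -1]])

```text
time_s: 32.55
position: [0.7011, 0.0805, 0.0047]
tool_rot: [[0.952, 0.307, 0.004], [0.307, -0.952, 0.002], [0.004, -0.001, -1.0]]
ft_force: [-0.3, 0.7, 5.8]
grip_width: 0.0195
gripper_force: 79.6
```

move_arm(plan=[[0, 0, 0, 0, 0, -2, -1], [0, 0, 0, 0, 0, -7, -1], [0, 0, 0, 0, 0, -12, -1], [0, 0, 0, 0, 0, -16, -1], [0, 0, 0, 0, 0, -20, -1]])

```text
time_s: 33.05
position: [0.6998, 0.08, 0.2053]
tool_rot: [[0.952, 0.307, 0.002], [0.307, -0.952, 0.002], [0.003, -0.001, -1.0]]
ft_force: [0.6, -0.0, -2.0]
grip_width: 0.0198
gripper_force: 78.8
```

move_arm(plan=[[0, 0, 0, -2.4, 2.1, -0.6, -1], [0, 0, 0, -4.8, 4.2, -1.2, -1], [0, 0, 0, -7.2, 6.3, -1.8, -1], [0, 0, 0, -9.6, 8.4, -2.4, -1], [0, 0, 0, -12, 10.5, -2.8, -1]])

```text
time_s: 33.55
position: [0.6172, -0.0578, 0.2312]
tool_rot: [[0.952, 0.307, 0.002], [0.307, -0.952, 0.002], [0.002, -0.001, -1.0]]
ft_force: [0.5, -0.2, -0.6]
grip_width: 0.0197
gripper_force: 78.8
```

move_arm(plan=[[0, 0, 0, -2.4, 2.1, -0.6, -1], [0, 0, 0, -4.8, 4.2, -1.2, -1], [0, 0, 0, -7.2, 6.3, -1.8, -1], [0, 0, 0, -9.6, 8.4, -2.4, -1], [0, 0, 0, -12, 10.5, -2.8, -1]])

```text
time_s: 34.05
position: [0.5352, -0.1946, 0.2589]
tool_rot: [[0.952, 0.307, 0.002], [0.307, -0.952, 0.002], [0.003, -0.002, -1.0]]
ft_force: [-0.1, 0.7, -1.5]
grip_width: 0.0198
gripper_force: 78.8
```

move_arm(plan=[[0, 0, -1.5, -2.4, 2.1, -0.6, -1], [0, 0, -3, -4.8, 4.2, -1.2, -1], [0, 0, -4.5, -7.2, 6.3, -1.8, -1], [0, 0, -6, -9.6, 8.4, -2.4, -1], [0, 0, -7, -12, 10.5, -2.8, -1]])

```text
time_s: 34.55
position: [0.4531, -0.3314, 0.2863]
tool_rot: [[0.907, 0.422, 0.002], [0.422, -0.907, 0.003], [0.003, -0.001, -1.0]]
ft_force: [0.9, -0.5, -1.7]
grip_width: 0.0196
gripper_force: 78.8
```

move_arm(plan=[[0, 8, 0, 0, 0, 0, -1], [0, 16, 0, 0, 0, 0, -1], [0, 24, 0, 0, 0, 0, -1], [0, 32, 0, 0, 0, 0, -1], [0, 40, 0, 0, 0, 0, -1]])

```text
time_s: 35.05
position: [0.4537, -0.3307, 0.2867]
tool_rot: [[0.69, 0.42, 0.589], [0.319, -0.908, 0.272], [0.649, 0.0, -0.761]]
ft_force: [0.3, 0.4, -2.1]
grip_width: 0.0198
gripper_force: 78.8
```

move_arm(plan=[[0, 8, 0, 0, 0, 0, -1], [0, 16, 0, 0, 0, 0, -1], [0, 24, 0, 0, 0, 0, -1], [0, 32, 0, 0, 0, 0, -1], [0, 40, 0, 0, 0, 0, -1]])

```text
time_s: 35.55
position: [0.4535, -0.331, 0.2863]
tool_rot: [[0.151, 0.419, 0.895], [0.069, -0.908, 0.413], [0.986, -0.0, -0.166]]
ft_force: [0.1, 0.5, -2.5]
grip_width: 0.0195
gripper_force: 78.9
```

move_arm(plan=[[0, 5, 0, 0, 0, 0, -1], [0, 10, 0, 0, 0, 0, -1], [0, 10, 0, 0, 0, 0, -1], [0, 10, 0, 0, 0, 0, -1]])

```text
time_s: 35.95
position: [0.4541, -0.3306, 0.286]
tool_rot: [[-0.0, 0.421, 0.907], [-0.002, -0.907, 0.421], [1.0, -0.002, 0.001]]
ft_force: [0.1, 0.2, -1.4]
grip_width: 0.0197
gripper_force: 79.0
```

```bash
python3 -c "
from h import *
held(1,.004)"
```

```text
t 35.95 pos [ 0.454 -0.331  0.286] yaw -93.18 z [0.907 0.421 0.001] q [-77.2  30.9  99.4  82.2  99.2 -40.8] w 0.0197 g 79.0 F [ 0.054  0.165 -1.39 ]
[[-0.     0.421  0.907]
 [-0.002 -0.907  0.421]
 [ 1.    -0.002  0.001]]
scene exp [[122.9, 151.2], [137.8, 186.4]]
(array([186.529, 186.618], dtype=float32), array([192.235, 209.441], dtype=float32)) 0.73 [ 0.461 -0.201  0.011] 167.3
(array([121.101, 148.955], dtype=float32), array([138.502, 187.775], dtype=float32)) 0.68 [ 0.256 -0.325  0.011] 178.3
(array([165.058, 190.712], dtype=float32), array([171.381, 213.896], dtype=float32)) 0.57 [ 0.443 -0.265  0.011] 169.8
side exp [[344.8, 72.2], [339.8, 126.1]]
(array([312.5, 126. ], dtype=float32), array([312.5, 150. ], dtype=float32)) 0.58 [ 0.628 -0.55   0.011] 113.9
(array([297.5, 131. ], dtype=float32), array([297.5, 157. ], dtype=float32)) 0.58 [ 0.653 -0.472  0.011] 115.8
shift [0.001 2.622 3.684]
```

move_arm(plan=[[0, 0, 0, 0, 1.3, 2, -1], [0, 0, 0, 0, 2.6, 3.8, -1], [0, 0, 0, -1, 2.6, 3.8, -1], [0, 0, 0, -3, 2.6, 3.8, -1], [0, 0, 0, -5, 2.6, 3.8, -1]])

```text
time_s: 36.65
position: [0.4993, -0.3375, 0.2361]
tool_rot: [[-0.002, 0.421, 0.907], [-0.0, -0.907, 0.421], [1.0, 0.001, 0.002]]
ft_force: [0.0, -0.3, -2.0]
grip_width: 0.0198
gripper_force: 78.9
```

move_arm(plan=[[0, 0, 0, 0, 0, 0, -1], [0, 0, 0, -1, 0, 0, -1], [0, 0, 0, -2, 0, 0, -1], [0, 0, 0, -3, 0, 0, -1], [0, 0, 0, -4, 0, 0, -1]])

```text
time_s: 37.15
position: [0.4996, -0.3379, 0.1959]
tool_rot: [[-0.003, 0.421, 0.907], [-0.002, -0.907, 0.421], [1.0, -0.0, 0.003]]
ft_force: [0.1, -0.2, -1.7]
grip_width: 0.0199
gripper_force: 79.0
```

```bash
python3 -c "
from h import *
held(1,.006)"
```

```text
t 37.15 pos [ 0.5   -0.338  0.196] yaw -148.60 z [0.907 0.421 0.003] q [-72.3  41.9  98.   84.6  94.7 -50.1] w 0.0199 g 79.0 F [ 0.081 -0.169 -1.663]
[[-0.003  0.421  0.907]
 [-0.002 -0.907  0.421]
 [ 1.    -0.     0.003]]
scene exp [[134.6, 185.1], [147.7, 215.3]]
(array([132.931, 183.032], dtype=float32), array([148.382, 216.742], dtype=float32)) 0.83 [ 0.391 -0.338  0.011] 178.9
(array([164.3, 190.9], dtype=float32), array([171.4, 212.2], dtype=float32)) 0.69 [ 0.439 -0.265  0.011] 172.4
(array([186.529, 187.118], dtype=float32), array([192.118, 209.471], dtype=float32)) 0.64 [ 0.462 -0.201  0.011] 167.4
side exp [[328.9, 100.6], [325.1, 149.5]]
(array([296.503, 131.041], dtype=float32), array([298.586, 156.035], dtype=float32)) 0.67 [ 0.655 -0.475  0.011] 117.7
(array([312.5, 125. ], dtype=float32), array([312.5, 151. ], dtype=float32)) 0.66 [ 0.628 -0.552  0.011] 113.9
shift [0.002 0.039 0.059]
```

move_arm(plan=[[0, 0, 0, -1.5, 0, 0, -1], [0, 0, 0, -3, 0, 0, -1], [0, 0, 0, -4.5, 0, 0, -1], [0, 0, 0, -4.5, 0, 0, -1], [0, 0, 0, -4.5, 0, 0, 0]])

```text
time_s: 37.85
position: [0.4999, -0.3379, 0.1523]
tool_rot: [[-0.004, 0.421, 0.907], [-0.002, -0.907, 0.421], [1.0, -0.0, 0.004]]
ft_force: [0.9, -0.2, 0.3]
grip_width: 0.0334
gripper_force: 0.0
```

move_arm(plan=[[0, 0, 0, 0, 0, 0, 0], [0, 0, 0, 0, 0, 0, 0], [0, 0, 0, 0, 0, 0, 0], [0, 0, 0, 0, 0, -2, 0], [0, 0, 0, 0, 0, -5, 0]])

```text
time_s: 38.35
position: [0.4545, -0.358, 0.1517]
tool_rot: [[-0.003, 0.423, 0.906], [-0.002, -0.906, 0.423], [1.0, -0.0, 0.003]]
ft_force: [-0.0, -0.5, -0.4]
grip_width: 0.0426
gripper_force: 0.0
```

move_arm(plan=[[0, 0, 0, 1, 0, -4, 0], [0, 0, 0, 5, 0, -5, 0], [0, 0, 0, 9, 0, -5, 0], [0, -8, 0, 13, 0, -5, 0], [0, -16, 0, 14, 0, -5, 0]])

```text
time_s: 38.85
position: [0.4083, -0.3806, 0.2946]
tool_rot: [[0.251, 0.419, 0.873], [0.12, -0.908, 0.401], [0.961, 0.004, -0.278]]
ft_force: [0.0, 0.1, -1.2]
grip_width: 0.0426
gripper_force: 0.0
```

move_arm(plan=[[0, -8, 0, 0, 0, 0, 0], [0, -16, 0, 0, 0, 0, 0], [0, -24, 0, 0, 0, 0, 0], [0, -32, 0, 0, 0, 0, 1], [0, -40, 0, 0, 0, 0, 1]])

```text
time_s: 39.35
position: [0.4083, -0.3802, 0.2922]
tool_rot: [[0.753, 0.42, 0.506], [0.349, -0.908, 0.233], [0.557, 0.001, -0.83]]
ft_force: [-0.8, -0.1, -0.4]
grip_width: 0.0705
gripper_force: 0.0
```

move_arm(plan=[[0, -8, 0, 0, 0, 0, 1], [0, -16, 0, 0, 0, 0, 1], [0, -24, 0, 0, 0, 0, 1], [0, -32, 0, 0, 0, 0, 1], [0, -34, 0, 0, 0, 0, 1]])

```text
time_s: 39.85
position: [0.4099, -0.379, 0.2919]
tool_rot: [[0.906, 0.423, -0.0], [0.423, -0.906, -0.001], [-0.0, 0.0, -1.0]]
ft_force: [-0.7, 0.9, 0.3]
grip_width: 0.0854
gripper_force: 0.0
```

```bash
python3 - <<'E'
from h import *
st()
go(.50,.24,.33,25)
for n in("scene","side"):
    p=env.get_image(n);T=np.load("T.npy")
    print(proj(p,[[*t,z] for t in T[1:] for z in(.166,.086)]).round(1).tolist())
    for o in drifts(p,mn=.2):
        if o["col"].mean()>110: print(o["ends"],round(o["conf"],2),o["mid"],o["yaw"])
E
```

```text
t 39.85 pos [ 0.41  -0.379  0.292] yaw 25.02 z [-0.    -0.001 -1.   ] q [-54.9  20.7  66.1  -0.   93.2  10.1] w 0.0854 g 0.0 F [-0.715  0.929  0.271]
turn [0.027 0.024 0.018] shift first-frame [ 34.339 -52.277  -3.847] |shift final-frame [ 34.323 -52.29   -3.809] calls 3
[[140.3, 198.4], [146.6, 212.9], [164.5, 194.1], [169.4, 208.8], [188.3, 190.0], [192.0, 204.8]]
(array([138.866, 194.606], dtype=float32), array([149.003, 216.908], dtype=float32)) 0.65 [ 0.417 -0.336  0.011] 178.7543932231258
(array([186.706, 187.324], dtype=float32), array([192.176, 209.206], dtype=float32)) 0.48 [ 0.462 -0.201  0.011] 167.34738108194188
(array([164.15, 190.95], dtype=float32), array([171.15, 211.95], dtype=float32)) 0.46 [ 0.439 -0.266  0.011] 172.4100506945041
[[327.1, 121.2], [325.3, 145.2], [312.9, 126.6], [311.5, 151.1], [297.6, 132.4], [296.7, 157.5]]
(array([312.5, 125. ], dtype=float32), array([312.5, 151. ], dtype=float32)) 0.57 [ 0.628 -0.552  0.011] 113.90328884110062
(array([327.848, 120.821], dtype=float32), array([325.903, 144.159], dtype=float32)) 0.55 [ 0.601 -0.629  0.011] 110.32359244241404
(array([297.5, 131. ], dtype=float32), array([297.5, 158. ], dtype=float32)) 0.53 [ 0.652 -0.468  0.011] 115.83297846216568
```

move_arm(plan=[[0, 0, 0, 11.4, -17.4, -1.3, 1], [0, 0, 0, 11.4, -17.4, -1.3, 1], [0, 0, 0, 11.4, -17.4, -1.3, 1], [0, 0, 0, 11.4, -17.4, -1.3, 1], [0, 0, 0, 11.4, -17.4, -1.3, 1]])

```text
time_s: 40.55
position: [0.4386, -0.1707, 0.3057]
tool_rot: [[0.906, 0.423, 0.005], [0.423, -0.906, 0.003], [0.006, -0.001, -1.0]]
ft_force: [-1.0, -0.2, 0.4]
grip_width: 0.0854
gripper_force: 0.0
```

move_arm(plan=[[0, 0, 0, 11.4, -17.4, -1.3, 1], [0, 0, 0, 11.4, -17.4, -1.3, 1], [0, 0, 0, 11.4, -17.4, -1.3, 1], [0, 0, 0, 11.4, -17.4, -1.3, 1], [0, 0, 0, 11.4, -17.4, -1.3, 1]])

```text
time_s: 41.05
position: [0.4691, 0.0345, 0.3187]
tool_rot: [[0.906, 0.424, 0.004], [0.424, -0.906, 0.004], [0.005, -0.002, -1.0]]
ft_force: [-0.6, -1.0, -0.4]
grip_width: 0.0858
gripper_force: 0.0
```

move_arm(plan=[[0, 0, -40, 11.4, -17.4, -1.3, 1], [0, 0, -40, 11.4, -17.4, -1.3, 1], [0, 0, -40, 11.4, -17.4, -1.3, 1], [0, 0, -40, 11.4, -17.4, -1.3, 1], [0, 0, -40, 11.4, -17.4, -1.3, 1]])

```text
time_s: 41.55
position: [0.4999, 0.2399, 0.3312]
tool_rot: [[0.417, 0.909, 0.002], [0.909, -0.417, 0.003], [0.004, 0.001, -1.0]]
ft_force: [-0.4, -1.1, -0.3]
grip_width: 0.0853
gripper_force: 0.0
```

move_arm(plan=[[0, 0, -40, 0, 0, 0, 1], [0, 0, -40, 0, 0, 0, 1], [0, 0, -40, 0, 0, 0, 1], [0, 0, -40, 0, 0, 0, 1], [0, 0, -40, 0, 0, 0, 1]])

```text
time_s: 42.05
position: [0.5, 0.2356, 0.3315]
tool_rot: [[-0.26, 0.966, 0.002], [0.966, 0.26, 0.002], [0.002, 0.003, -1.0]]
ft_force: [-0.9, -0.5, -0.5]
grip_width: 0.0856
gripper_force: 0.0
```

move_arm(plan=[[0, 0, -40, 0, 0, 0, 1], [0, 0, -40, 0, 0, 0, 1], [0, 0, -40, 0, 0, 0, 1], [0, 0, -40, 0, 0, 0, 1], [0, 0, -40, 0, 0, 0, 1]])

```text
time_s: 42.55
position: [0.5001, 0.2355, 0.3314]
tool_rot: [[-0.82, 0.573, 0.002], [0.573, 0.82, 0.002], [-0.0, 0.003, -1.0]]
ft_force: [-0.2, 0.2, 0.1]
grip_width: 0.0857
gripper_force: 0.0
```

move_arm(plan=[[0, 0, -40, 0, 0, 0, 1], [0, 0, -40, 0, 0, 0, 1], [0, 0, -40, 0, 0, 0, 1], [0, 0, -40, 0, 0, 0, 1], [0, 0, -40, 0, 0, 0, 1]])

```text
time_s: 43.05
position: [0.5, 0.2356, 0.3315]
tool_rot: [[-0.996, -0.088, 0.002], [-0.088, 0.996, 0.002], [-0.002, 0.002, -1.0]]
ft_force: [-0.7, -0.4, 0.5]
grip_width: 0.0853
gripper_force: 0.0
```

```bash
python3 - <<'E'
from h import *
st()
p=env.get_image("wrist")
for t,z in(("hub",0),("nut_mid",.094),("spindle",.0)):
    for o in env.tip_of(t,p):print(t,np.round(o["pixel"]),round(o["conf"],2),atz(p,o["pixel"],z))
o=env.outline_of("hub",p)[0]["bbox"];print(o)
o2=env.tip_of("nut_mid",p)[0]["pixel"]
x,y=map(int,o2);x0=min(max(x-80,0),512-160);y0=min(max(y-65,0),384-130);print(x0,y0);save(p,"n6.png",(x0,y0,x0+160,y0+130),4.5)
E
```

```text
t 43.05 pos [0.5   0.236 0.331] yaw -174.93 z [ 0.002  0.002 -1.   ] q [ 12.9  19.2  62.    0.1  98.6 -82.2] w 0.0853 g 0.0 F [-0.689 -0.426  0.517]
hub [309. 190.] 0.85 [0.549 0.328 0.   ]
nut_mid [322. 210.] 0.79 [0.55  0.328 0.094]
spindle [305. 191.] 0.81 [0.551 0.322 0.   ]
[315.4, 192.2, 112.1, 119.1]
241 144
```

View pics/n6.png

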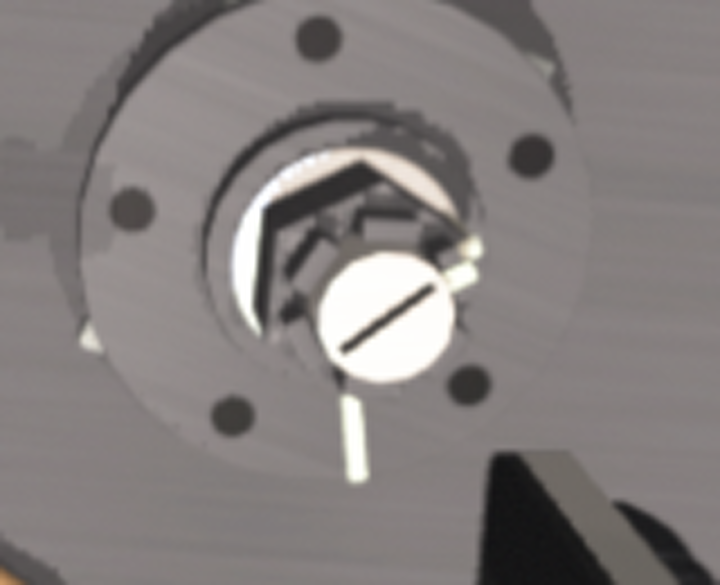

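The crop shows the axle end at (386,317) with its groove from (343,351) to (432,287). The hub stripe runs from (350,398) to (360,480), and the nut stripe is at the corner near (461,275).

```bash
python3 - <<'E'
from h import *
p=env.get_image("wrist")
px=lambda x,y:(241+x/4.5-.4,144+y/4.5-.4)
C=atz(p,px(386,317),.124);print("C",C)
a=lambda v:np.degrees(np.arctan2(v[1],v[0]))
g=atz(p,px(432,287),.124)-atz(p,px(343,351),.124);print("groove",a(g)%180,np.linalg.norm(g))
for q in((360,480),(350,400)):
    h=atz(p,px(*q),.056)-C;print("hub stripe",a(h),np.linalg.norm(h[:2]))
for q,z in(((477,270),.104),((462,275),.104),((450,283),.104),((472,243),.08)):
    n=atz(p,px(*q),z)-C;print("nut stripe",a(n),np.linalg.norm(n[:2]))
# washer/boss circle check: triangulate C from other cams
S=[]
for n in("scene","side"):
    P=env.get_image(n)
    print(n,[ (atz(P,o["pixel"],.094),round(o["conf"],2)) for o in env.tip_of("nut_mid",P)[:1]], proj(P,[[*C[:2],.124]]))
    S.append(P)
u,v=proj(S[1],[[*C[:2],.1]])[0].astype(int);save(S[1],"n7.png",(u-45,v-35,u+45,v+35),7);print(u,v)
E
```

```text
C [0.546 0.327 0.124]
groove 133.23735279441084 0.028371576054697485
hub stripe 13.311866008715208 0.08019511555263305
hub stripe 12.563718043214648 0.051997110676348456
nut stripe 107.53484070664948 0.029821903277508964
nut stripe 106.40004119864965 0.02558819274970874
nut stripe 102.20316433552958 0.022115138745960848
nut stripe 106.73440208637307 0.03519087596125064
scene [(array([0.549, 0.312, 0.094]), 0.61)] [[346.582 130.018]]
side [(array([0.546, 0.321, 0.094]), 0.89)] [[167.38  245.524]]
169 255
```

View pics/n7.png

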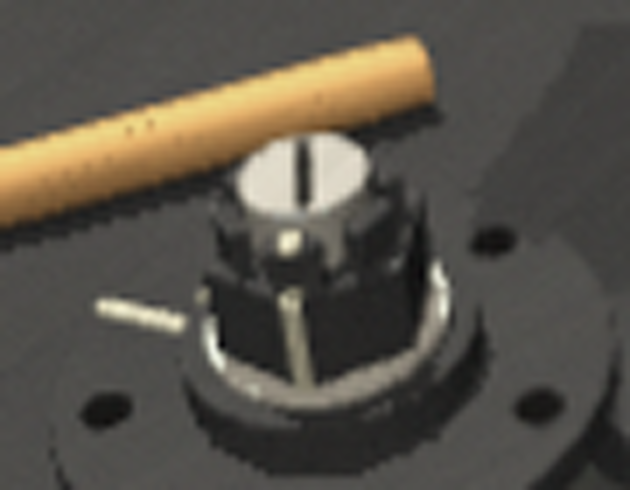

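The nut must turn about 94° to the stripe mark and about 30° further. The side crop puts the axle axis where the wrist picture did, at (304,175).

move_arm(plan=[[0, 0, 18, -1.4, 2.2, 4, 1], [0, 0, 18, -2.7, 4.4, 8, 1], [0, 0, 18, -4, 6.5, 12, 1], [0, 0, 18, -5.4, 8.7, 16, 1], [0, 0, 18, -5.4, 8.7, 18, 1]])

```text
time_s: 44.1
position: [0.5456, 0.3306, 0.1476]
tool_rot: [[-0.974, 0.226, -0.002], [0.226, 0.974, 0.001], [0.002, 0.0, -1.0]]
ft_force: [-0.7, -0.6, -0.2]
grip_width: 0.0853
gripper_force: 0.0
```

move_arm(plan=[[0, 0, 0, 0, 0, 0, 1], [0, 0, 0, 0, 0, 0, 1]])

```text
time_s: 44.3
position: [0.5465, 0.3289, 0.153]
tool_rot: [[-0.974, 0.227, 0.004], [0.227, 0.974, 0.002], [-0.003, 0.003, -1.0]]
ft_force: [0.8, -0.2, 1.1]
grip_width: 0.0857
gripper_force: 0.0
```

```bash
python3 - <<'E'
from h import *
st();go(.546,.327,.076,167)
E
```

```text
t 44.3 pos [0.546 0.329 0.153] yaw 166.87 z [ 0.004  0.002 -1.   ] q [ 20.4  33.9  66.6   0.1  79.2 -56.5] w 0.0857 g 0.0 F [ 0.824 -0.216  1.057]
turn [ 0.175  0.167 -0.134] shift first-frame [ 0.024 -0.215  7.697] |shift final-frame [ 0.002 -0.191  7.698] calls 1
```

move_arm(plan=[[0, 0, 0, 0, -0.2, 2.5, 1], [0, 0, 0, 0, -0.2, 5, 1], [0, 0, 0, 0, -0.2, 6.8, 1], [0, 0, 0, 0, -0.2, 7.6, 1], [0, 0, 0, 0, -0.2, 7.6, 1]])

```text
time_s: 44.8
position: [0.5463, 0.3269, 0.0769]
tool_rot: [[-0.974, 0.227, 0.004], [0.227, 0.974, 0.002], [-0.003, 0.003, -1.0]]
ft_force: [-0.9, 0.7, 1.0]
grip_width: 0.0856
gripper_force: 0.0
```

move_arm(plan=[[0, 0, 0, 0, 0, 0, -0.2], [0, 0, 0, 0, 0, 0, -1], [0, 0, 0, 0, 0, 0, -1], [0, 0, 0, 0, 0, 0, -1], [0, 0, 0, 0, 0, 0, -1]], squeeze=60)

```text
time_s: 45.3
position: [0.5464, 0.3261, 0.0784]
tool_rot: [[-0.974, 0.226, 0.005], [0.226, 0.974, 0.0], [-0.005, 0.001, -1.0]]
ft_force: [-3.5, -7.0, 9.6]
grip_width: 0.0586
gripper_force: 63.4
```

```bash
python3 - <<'E'
from h import *
st();print(env.observe()["wrist_torque"])
E
```

```text
t 45.3 pos [0.546 0.326 0.078] yaw 166.91 z [ 0.005  0.    -1.   ] q [ 20.2  38.   72.2  -0.1  69.6 -56.7] w 0.0586 g 63.4 F [-3.501 -6.981  9.628]
[-1.34   0.592  0.319]
```

move_arm(plan=[[0, 0, 2, 0, 0, 0, -1], [0, 0, 8, 0, 0, 0, -1], [0, 0, 15, 0, 0, 0, -1], [0, 0, 22, 0, 0, 0, -1], [0, 0, 30, 0, 0, 0, -1]])

```text
time_s: 45.8
position: [0.5464, 0.3261, 0.0784]
tool_rot: [[-0.727, 0.687, 0.005], [0.687, 0.727, 0.0], [-0.003, 0.003, -1.0]]
ft_force: [-3.1, -6.4, 9.4]
grip_width: 0.0586
gripper_force: 63.5
```

move_arm(plan=[[0, 0, 6, 0, 0, 0, -1], [0, 0, 12, 0, 0, 0, -1], [0, 0, 18, 0, 0, 0, -1], [0, 0, 24, 0, 0, 0, -1], [0, 0, 30, 0, 0, 0, -1]])

```text
time_s: 46.3
position: [0.5464, 0.3261, 0.0784]
tool_rot: [[-0.287, 0.958, 0.005], [0.958, 0.287, 0.0], [-0.001, 0.004, -1.0]]
ft_force: [-2.2, -6.6, 9.9]
grip_width: 0.0586
gripper_force: 63.4
```

```bash
python3 - <<'E'
from h import *
st();print(env.observe()["wrist_torque"])
p=env.get_image("side");save(p,"n8.png",(124,220,214,290),7)
E
```

```text
t 46.3 pos [0.546 0.326 0.078] yaw 106.65 z [ 0.005  0.    -1.   ] q [20.2 38.  72.2 -0.1 69.6  3.6] w 0.0586 g 63.4 F [-2.163 -6.59   9.867]
[-1.212  0.872  0.295]
```

View pics/n8.png

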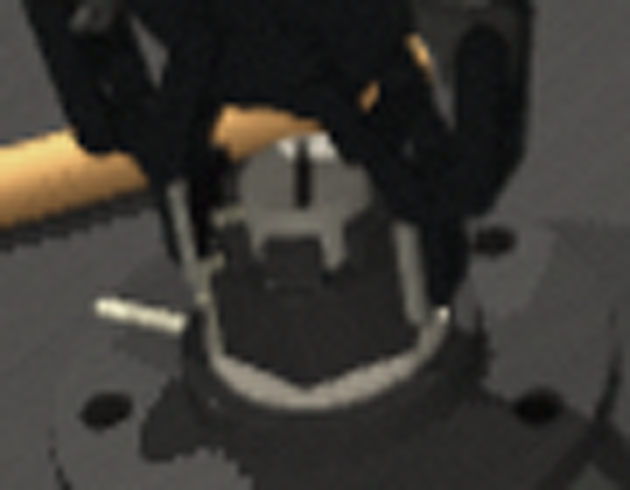

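move_arm(plan=[[0, 0, 6, 0, 0, 0, -1], [0, 0, 12, 0, 0, 0, -1], [0, 0, 18, 0, 0, 0, -1], [0, 0, 24, 0, 0, 0, -1], [0, 0, 30, 0, 0, 0, -1]])

```text
time_s: 46.85
position: [0.5464, 0.3261, 0.0784]
tool_rot: [[0.231, 0.973, 0.005], [0.973, -0.231, 0.001], [0.002, 0.004, -1.0]]
ft_force: [-3.0, -8.1, 9.8]
grip_width: 0.0585
gripper_force: 63.6
```

move_arm(plan=[[0, 0, 8, 0, 0, 0, -1], [0, 0, 16, 0, 0, 0, -1], [0, 0, 24, 0, 0, 0, -1], [0, 0, 29, 0, 0, 0, -1], [0, 0, 33, 0, 0, 0, -1]])

```text
time_s: 47.35
position: [0.5464, 0.3261, 0.0784]
tool_rot: [[0.723, 0.691, 0.005], [0.691, -0.723, 0.001], [0.004, 0.003, -1.0]]
ft_force: [-2.9, -8.2, 9.5]
grip_width: 0.0586
gripper_force: 63.6
```

move_arm(plan=[[0, 0, 0, 0, 0, 0, -1], [0, 0, 0, 0, 0, 0, -1], [0, 0, 0, 0, 0, 0, -1], [0, 0, 0, 0, 0, 0, -1], [0, 0, 0, 0, 0, 0, -1]])

```text
time_s: 47.85
position: [0.5464, 0.3261, 0.0784]
tool_rot: [[0.721, 0.693, 0.005], [0.693, -0.721, 0.001], [0.004, 0.003, -1.0]]
ft_force: [-3.7, -7.8, 9.3]
grip_width: 0.0589
gripper_force: 61.9
```

move_arm(plan=[[0, 0, 0, 0, 0, 0, 1], [0, 0, 0, 0, 0, 0, 1], [0, 0, 0, 0, 0, 0, 1], [0, 0, 0, 0, 0, 0, 1], [0, 0, 0, 0, 0, 0, 1]])

```text
time_s: 48.35
position: [0.5459, 0.3272, 0.076]
tool_rot: [[0.721, 0.693, 0.003], [0.693, -0.721, 0.002], [0.003, 0.0, -1.0]]
ft_force: [-0.9, -0.6, -0.5]
grip_width: 0.0859
gripper_force: 0.0
```

move_arm(plan=[[0, 0, 0, 0, 0, -3, 1], [0, 0, 0, 0, 0, -7, 1], [0, 0, 0, 0, 0, -11, 1], [0, 0, 0, -2, 0, -15, 1], [0, 0, 0, -5, 0, -18, 1]])

```text
time_s: 48.85
position: [0.5096, 0.2922, 0.258]
tool_rot: [[0.72, 0.694, 0.005], [0.694, -0.72, 0.003], [0.006, 0.001, -1.0]]
ft_force: [1.1, -0.3, -0.1]
grip_width: 0.0853
gripper_force: 0.0
```

```bash
python3 - <<'E'
from h import *
st()
p=env.get_image("wrist")
u,v=proj(p,[[.546,.327,.11]])[0].astype(int);print(u,v);x0,y0=u-70,v-55;print(x0,y0);save(p,"n9.png",(x0,y0,x0+140,y0+110),5)
E
```

```text
t 48.85 pos [0.51  0.292 0.258] yaw 43.92 z [ 0.005  0.003 -1.   ] q [18.3 24.6 65.5  0.1 89.6 64.3] w 0.0853 g 0.0 F [ 1.06  -0.337 -0.145]
253 127
183 72
```

View pics/n9.png

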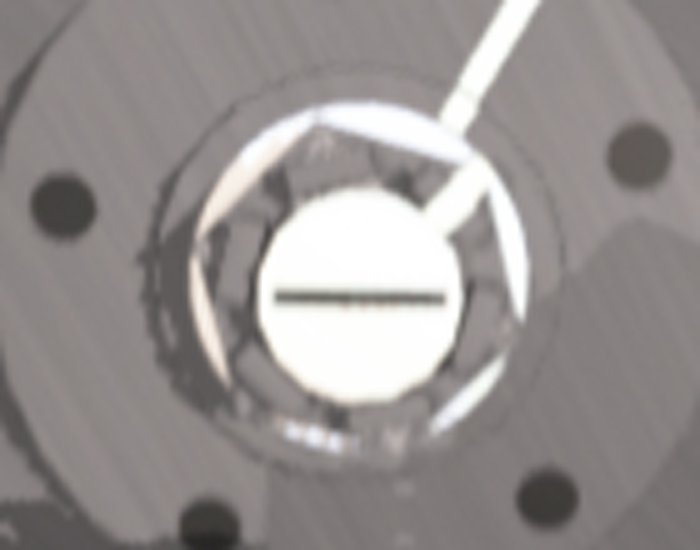

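The crop shows the groove from (275,296) to (445,298). The nut corners are at (320,118), (484,160), (520,325) and (197,255), with the nut stripe just past the hub stripe.

```bash
python3 - <<'E'
from h import *
p=env.get_image("wrist")
px=lambda x,y:(183+x/5-.4,72+y/5-.4)
a=lambda v:np.degrees(np.arctan2(v[1],v[0]))
G=atz(p,px(445,298),.124)-atz(p,px(275,296),.124);print("groove",a(G)%180)
C=atz(p,px(360,297),.124);print(C)
for q in((484,160),(320,118),(520,325),(197,255)):
    n=atz(p,px(*q),.104)-C;print("corner",a(n),np.linalg.norm(n[:2]),"mod60",a(n)%60)
n=atz(p,px(484,160),.104)-atz(p,px(320,118),.104);print("edge normal mod60",(a(n)+90)%60)
n=atz(p,px(430,228),.104)-atz(p,px(480,172),.104);print("stripe dir",a(-n))
for q,z in(((530,0),.056),((452,122),.07)):h=atz(p,px(*q),z)-C;print("hub stripe",a(h),np.linalg.norm(h[:2]))
# crop without fingers, dark ring for slots
im=cv2.cvtColor(p["color"],cv2.COLOR_RGB2GRAY).astype(float)
th=np.radians(np.arange(0,360,1));r=[]
Z=.116;acc=np.zeros(360)
for rad in(.020,.022,.0235):
    P=proj(p,np.c_[C[0]+rad*np.cos(th),C[1]+rad*np.sin(th),np.full(360,Z)])
    acc+=cv2.remap(im.astype(np.float32),P[:,:1].astype(np.float32),P[:,1:].astype(np.float32),1)[:,0]
f=(acc*np.exp(-1j*6*th)).sum();print("6-fold brightness max at",np.degrees(np.angle(f))/6*-1%60 if 0 else (-np.degrees(np.angle(np.conj(f)))/6*1)%60)
E
```

```text
groove 133.27646199377827
[0.544 0.323 0.124]
corner -0.24312847542326677 0.03313109034602581 mod60 59.75687152457673
corner 56.93543531407192 0.03200918935476027 mod60 56.93543531407192
corner -57.96846837788296 0.031198409037806112 mod60 2.0315316221170434
corner 121.77459455987547 0.031057962468404927 mod60 1.7745945598754673
edge normal mod60 30.15626940536621
stripe dir 1.88363219154682
hub stripe 11.637495459884947 0.0677272437893047
hub stripe 12.843195461957718 0.03733405651841615
6-fold brightness max at 55.73394804839465
```

The nut is about 13° past the hub's stripe but still about 16° short of the slot, so it slipped in the grip. I'll regrip square on the flats.

```bash
python3 - <<'E'
from h import *
go(.545,.3255,.14,60)
E
```

```text
turn [  0.321  -0.57  -16.146] shift first-frame [ 4.845 -0.022 12.163] |shift final-frame [ 4.77   1.41  12.111] calls 1
```

move_arm(plan=[[0.3, -0.5, -8, 2, 0, 3, 1], [0.3, -0.5, -16, 4.8, 0, 6, 1], [0.3, -0.5, -16, 4.8, 0, 9, 1], [0.3, -0.5, -16, 4.8, 0, 12, 1], [0.3, -0.5, -16, 4.8, 0, 12, 1]])

```text
time_s: 49.45
position: [0.5424, 0.3251, 0.1311]
tool_rot: [[0.502, 0.865, -0.016], [0.865, -0.502, -0.005], [-0.012, -0.011, -1.0]]
ft_force: [-1.2, 0.2, -0.3]
grip_width: 0.0855
gripper_force: 0.0
```

move_arm(plan=[[0, 0, 0, 0, 0, 2, 1], [0, 0, 0, 0, 0, 4, 1], [0, 0, 0, 0, 0, 6, 1], [0, 0, 0, 0, 0, 6.2, 1], [0, 0, 0, 0, 0, 6.2, 1]])

```text
time_s: 49.95
position: [0.5443, 0.3257, 0.0751]
tool_rot: [[0.502, 0.865, -0.006], [0.865, -0.502, -0.001], [-0.004, -0.005, -1.0]]
ft_force: [0.8, -0.0, 0.1]
grip_width: 0.0853
gripper_force: 0.0
```

```bash
python3 - <<'E'
from h import *
st();go(.545,.3255,.077,60)
E
```

```text
t 49.95 pos [0.544 0.326 0.075] yaw 59.88 z [-0.006 -0.001 -1.   ] q [20.2 38.2 72.3  0.1 69.8 50.3] w 0.0853 g 0.0 F [ 0.799 -0.022  0.072]
turn [-0.263  0.233 -0.122] shift first-frame [ 0.016  0.065 -0.195] |shift final-frame [ 0.016  0.066 -0.194] calls 1
```

Raise it 2 mm, level the tool, then close.

move_arm(plan=[[-0.2, 0.2, 0, 0, 0, -0.2, 0], [-0.2, 0.2, 0, 0, 0, -0.2, -1], [-0.2, 0.2, 0, 0, 0, -0.2, -1], [-0.2, 0.2, 0, 0, 0, -0.2, -1], [-0.2, 0.2, 0, 0, 0, -0.2, -1]], squeeze=100)

```text
time_s: 50.45
position: [0.5458, 0.3251, 0.0787]
tool_rot: [[0.502, 0.865, 0.004], [0.865, -0.502, 0.0], [0.002, 0.003, -1.0]]
ft_force: [1.4, -3.5, 8.8]
grip_width: 0.0528
gripper_force: 105.5
```

move_arm(plan=[[0, 0, 0, 0, 0, 0, -1], [0, 0, 0, 0, 0, 0, -1]])

```text
time_s: 50.65
position: [0.5459, 0.3251, 0.0788]
tool_rot: [[0.502, 0.865, 0.004], [0.865, -0.502, 0.0], [0.002, 0.003, -1.0]]
ft_force: [2.6, -3.9, 9.3]
grip_width: 0.0534
gripper_force: 105.5
```

```bash
python3 - <<'E'
from h import *
st();print(env.observe()["wrist_torque"])
E
```

```text
t 50.65 pos [0.546 0.325 0.079] yaw 59.86 z [ 0.004  0.    -1.   ] q [20.2 37.9 72.3 -0.1 69.6 50.3] w 0.0534 g 105.5 F [ 2.591 -3.853  9.307]
[-0.708 -0.363 -0.005]
```

move_arm(plan=[[0, 0, 4, 0, 0, 0, -1], [0, 0, 8, 0, 0, 0, -1], [0, 0, 12, 0, 0, 0, -1], [0, 0, 15, 0, 0, 0, -1], [0, 0, 16.5, 0, 0, 0, -1]])

```text
time_s: 51.15
position: [0.5456, 0.3253, 0.0787]
tool_rot: [[0.728, 0.686, 0.004], [0.686, -0.728, 0.0], [0.003, 0.003, -1.0]]
ft_force: [0.3, -2.8, 8.7]
grip_width: 0.0535
gripper_force: 105.0
```

move_arm(plan=[[0, 0, 0, 0, 0, 0, -1], [0, 0, 0, 0, 0, 0, -1], [0, 0, 0, 0, 0, 0, -1], [0, 0, 0, 0, 0, 0, -1], [0, 0, 0, 0, 0, 0, 1]])

```text
time_s: 51.65
position: [0.5444, 0.3254, 0.077]
tool_rot: [[0.727, 0.687, -0.0], [0.687, -0.727, 0.0], [-0.0, -0.0, -1.0]]
ft_force: [0.5, -0.4, -0.3]
grip_width: 0.0661
gripper_force: 0.0
```

move_arm(plan=[[0, 0, 0, 0, 0, 0, 1], [0, 0, 0, 0, 0, 0, 1], [0, 0, 0, 0, 0, 0, 1], [0, 0, 0, 0, 0, 0, 1], [0, 0, 0, 0, 0, 0, 1]])

```text
time_s: 52.15
position: [0.5438, 0.3255, 0.076]
tool_rot: [[0.727, 0.687, -0.002], [0.687, -0.727, -0.0], [-0.002, -0.001, -1.0]]
ft_force: [0.3, -0.4, 0.0]
grip_width: 0.0853
gripper_force: 0.0
```

move_arm(plan=[[0, 0, 0, 0, 0, -3, 1], [0, 0, 0, 0, 0, -7, 1], [0, 0, 0, 0, 0, -11, 1], [0, 0, 0, -2, 0, -15, 1], [0, 0, 0, -5, 0, -18, 1]])

```text
time_s: 52.65
position: [0.5081, 0.2913, 0.2582]
tool_rot: [[0.726, 0.687, 0.0], [0.687, -0.726, 0.001], [0.001, -0.0, -1.0]]
ft_force: [0.1, -0.1, 1.0]
grip_width: 0.0857
gripper_force: 0.0
```

```bash
python3 - <<'E'
from h import *
st()
p=env.get_image("wrist")
u,v=proj(p,[[.546,.327,.11]])[0].astype(int);print(u,v);x0,y0=u-70,v-55;print(x0,y0);save(p,"n10.png",(x0,y0,x0+140,y0+110),5)
E
```

```text
t 52.65 pos [0.508 0.291 0.258] yaw 43.42 z [ 0.     0.001 -1.   ] q [18.2 24.5 65.5  0.  90.  64.8] w 0.0857 g 0.0 F [ 0.087 -0.079  1.023]
253 125
183 70
```

View pics/n10.png

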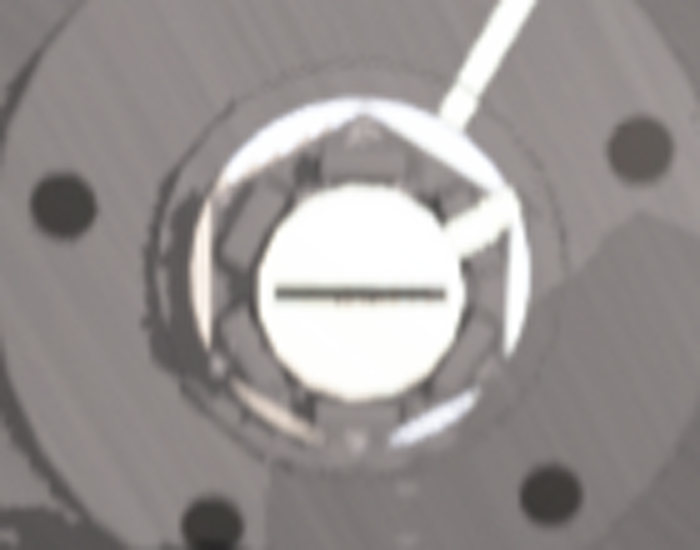

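The picture shows a nut corner at (363,110), vertical flats at columns 212 and 512, and a horizontal groove. So the slot lines up with the groove, about 30° past the stripe. One last check of the drifts before handing in.

```bash
python3 - <<'E'
from h import *
T=np.load("T.npy");ok=0
for n in("scene","side"):
    p=env.get_image(n)
    print(proj(p,[[*t,.166] for t in T[1:]]).round(1).tolist())
    for o in drifts(p,mn=.2):
        if o["col"].mean()>110: print(np.round(o["ends"],0).tolist(),round(o["conf"],2),o["mid"],o["L"].round(3))
print(env.close_job())
E
```

```text
[[140.3, 198.4], [164.5, 194.1], [188.3, 190.0]]
[[164.0, 191.0], [171.0, 213.0]] 0.71 [ 0.44  -0.267  0.011] 0.086
[[139.0, 195.0], [148.0, 217.0]] 0.56 [ 0.418 -0.337  0.011] 0.088
[[187.0, 187.0], [192.0, 210.0]] 0.48 [ 0.462 -0.202  0.011] 0.089
[[327.1, 121.2], [312.9, 126.6], [297.6, 132.4]]
[[312.0, 125.0], [312.0, 152.0]] 0.48 [ 0.628 -0.547  0.011] 0.268
[[327.0, 121.0], [327.0, 144.0]] 0.46 [ 0.6   -0.629  0.011] 0.245
[[298.0, 131.0], [298.0, 157.0]] 0.45 [ 0.653 -0.472  0.011] 0.242
the job is handed in; nothing more can be done
None
```

I handed the job in after about 53 s of robot time. By the last pictures, the castle nut is about 30° past the hub stripe with a slot in line with the cotter hole. All three aluminium drifts found (no fourth seen) stand at the bottom of their tubes, and the oil can, grease jar and hammer were not touched; the hand-in returned no verdict.

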